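Clear the weighing bench after weighing

ROBOT

A 6-joint arm with a two-finger parallel gripper is mounted at the origin on the work surface. World frame = base frame: x ahead of the robot, y to its left, z up, the work surface at z = 0. Lengths are in m, angles in rad, forces in N, time in s.
With the tool pointing down it reaches from about 0.3 to 0.875 m from the base axis. Payload 6.4 kg.
Tool frame: the origin (TCP) lies at the very end of the fingers, on their centre line; the grasp point (between the pads) lies 19 mm behind it; z points along the fingers, y is the direction in which the jaws open and shut (so a half turn about z gives the same grasp; the last joint's range is limited). The gripper opens to 85 mm and grips with 20 to 120 N. Pads are 22 mm wide; open, the fingers measure 114 mm over their backs; the gripper's body (76 mm by 85 mm) begins 54 mm behind the grasp point. The pads swing forward as they close: fully open they stand 13 mm farther back than shut.
Start: joints at [-1.457, 0.181, 1.607, -0, 1.354, -0.206], TCP at [0.181, -0.546, 0.231] pointing down, gripper open.
Joint ranges: [-2.99, 2.99], [-0.89, 2.07], [0.3, 2.58], [-1.14, 4.28], [0, 2.63], [-3.12, 3.12]. Speed limits (rad/s): [2.57, 2.57, 3.01, 3.14, 3.14, 3.14].

INTERFACE

Orientations are given as a unit quaternion [w, x, y, z].
In Python, from bench import * gives the robot as it stands.
- The arm moves only by the tool arm_command, never from a script. Its argument "motion" is text: rows parted by semicolons, each of 7 numbers parted by spaces: the shift along the tool's x, y, z in units of 0.2 m (1.0 is 0.2 m), then the turn, a rotation vector about the tool's x, y, z in units of 60 degrees (1.0 is 60 degrees), then the opening, from 0 (shut) to 1 (fully open). In form: tx ty tz ax ay az grip; .... A call has 1 to 10 rows; each row shifts and turns the pose as measured when the row begins, along the tool's axes as they then stand; what a row does not reach is not made up. A row lasts 1/12 s, in which the tool goes at most 41.7 mm and 7.16 degrees, less where a joint would pass 70% of its speed; a pose out of reach is approached as far as the arm can. A call with a number of a shift or a turn outside -1 to 1 is refused whole. A call with a gripper value outside its range is refused whole. The fingers move at their own pace and stop on an object; the grip force is fixed at half the most. Time passes only in rows, so rows that do not move let the fingers close. It gives the time, the measured TCP pose, the force and the opening at its end, in the units of the state.
- get_obs(): the state, without advancing time (a new reading comes with each control period).
- camera(name): name is "scene" or "top"; returns a dict with "img" (420x560x3 uint8, red, green, blue), "intrinsics" (3x3 intrinsics, pixels), "distortion" ([k1, k2, p1, p2, k3] as OpenCV has them; the pictures are not rectified), "pose" (4x4, takes a point from camera to world coordinates). Camera axes: x right, y down, z forward; pixel columns grow to the right and rows downward; lengths in m; the calibration is good to about 2 mm. A picture is of the moment at which its call begins. There is no depth.
- hand_in(): hands the job in, once; it reports no verdict.
Trained networks look in the newest picture that a camera, given by its name, has taken for a name from the list of things; names that differ only in an ending like _2 or _b are one class to them, and where a whole thing is asked for, a point or a joint stands for the part that bears it (a point fixed in the world has none). Each returns a list of dicts, best first, with "conf" (0 to 1); they miss things now and then, are a little off and sometimes report something else, mostly with a low value. They report only what shows in the picture. A call takes as long as a camera call. They do not tell look-alikes from the thing itself.
- search_frame(camera, target): "box" ([left, top, right, bottom] in pixels, round what is visible of it).
The state is a dict: "time_s": time; "q": joint angles; "dq": joint speeds; "joint_efforts": joint torques, N m; "eef_pos": TCP position; "eef_rot": TCP orientation; "wrist_force": force on the tool from outside, world axes, zero at the start; "torque": the same for the moment, N m; "opening": opening from 0.0 (shut) to 1.0 (fully open).
Only numpy, scipy, OpenCV 4.12 (cv2) and the standard library are available. Lean on these libraries where they do the work, as an engineer would, in place of code of your own. Each camera call takes 0.05 s, during which the arm holds its last target.

TASK

Clear up the weighing bench: stand both white porcelain crucibles on the plate inside the open glass desiccator, put the two steel weights back into the wooden weight case (the large weight in the large bay, the small weight in the small bay), and stand the stoppered glass weighing bottle in the steel oven tray. Everything must end standing upright on the floor of its own place and released; do not tip anything over or drop it, set each thing down.

Things in the scene. Friction and masses are not known exactly. Their poses are not given: they have to be found in the camera images.
- crucible_a_mid (a point): White glazed porcelain crucible, open-topped cup: 44 mm across the rim, 40 mm high, narrowing to 24 mm at the foot (43 mm across at half height, almost straight-sided above that), 3 mm wall, 36 to 63 g. Stands upright on the bench. The point is on its axis, 20 mm above its underside; z is its axis, upward.
- crucible_b_mid (a point): The second crucible, the same as the first; either may stand anywhere on the plate.
- weight_large_mid (a point): Large polished steel calibration weight, 500 g: upright cylinder 36 mm across, straight for its lower 54 mm, with a 24 mm wide knob on a narrower neck above, 74 mm high in all. Stands upright on the bench. The point is on its axis, 37 mm above its underside; z is its axis, upward.
- weight_small_mid (a point): Small polished steel calibration weight, 200 g: same form, cylinder 26 mm across, straight for its lower 42 mm, 18 mm wide knob, 58 mm high in all. Stands upright on the bench. The point is on its axis, 29 mm above its underside; z is its axis, upward.
- bottle_mid (a point): Clear glass weighing bottle with a little pale sample in it and a ground glass stopper that stays on (one rigid piece): cylinder 40 mm across for its lower 46 mm, stopper rim 44 mm across from 46 to 53 mm, small knob on top, 72 mm high in all, 56 to 98 g. Stands upright on the bench. The point is on its axis, 36 mm above its underside; z is its axis, upward.
- desiccator_plate (a point): Open glass desiccator (lid off), fixed on the bench: round bowl with a flat white porcelain plate in it. The point is the centre of the plate's top face, 62 mm above the bench; z up. The usable plate is 186 mm across, inside a glass wall of 190 mm inner and 200 mm outer diameter whose rim (flange 216 mm across) is 98 mm above the bench, so 36 mm above the plate. Both crucibles fit side by side. The grey dots on the plate are flush.
- bay_large (a point): Large bay of the low wooden weight case (fixed; outer size 80 mm along x, 138 mm along y, 12 mm high; its lid, a plain unlined board 8 mm thick, is hinged back flat on the bench on its +x side). Square bay 64 x 64 mm, lined grey; the point is the centre of its floor, 4 mm above the bench; the walls stand 8 mm above the floor. x and y lie along the walls; the small bay's centre lies 63 mm towards -y.
- bay_small (a point): Small bay of the same weight case: square, 46 x 46 mm, lined grey; the point is the centre of its floor, 4 mm above the bench, walls 8 mm above the floor, same axes; the large bay's centre lies 63 mm towards +y.
- tray_floor (a point): Stainless steel oven tray, fixed on the bench: outer 150 mm along its x, 110 mm along its y, 18 mm high with a thin rolled rim (3 mm walls), a small wire handle at each x end. The point is the centre of its inner floor, 3 mm above the bench; z up.
Mind the look-alikes: they are no part of the job. What is shaped like the part that bears bottle_mid but blue is not meant.

How it is judged:
At the end, for the whole second after the job is handed in: Both crucibles stand on the desiccator plate (within 76 mm of its centre), each weight on the floor of its own bay (large within 22 mm, small within 18 mm of the bay centre), the bottle on the tray floor inside its walls; heights within 4 to 5 mm, upright within 7 degrees, at rest, released (horizontal distance between each of crucible_a_mid, crucible_b_mid and desiccator_plate below 0.076 m and z of crucible_a_mid in the frame of desiccator_plate between 0.015 and 0.025 m and z of crucible_b_mid in the frame of desiccator_plate between 0.015 and 0.025 m and horizontal distance between weight_large_mid and bay_large below 0.022 m and z of weight_large_mid in the frame of bay_large between 0.033 and 0.041 m and horizontal distance between weight_small_mid and bay_small below 0.018 m and z of weight_small_mid in the frame of bay_small between 0.025 and 0.033 m and x of bottle_mid in the frame of tray_floor between -0.056 and 0.056 m and y of bottle_mid in the frame of tray_floor between -0.036 and 0.036 m and z of bottle_mid in the frame of tray_floor between 0.031 and 0.041 m and angle between each of crucible_a, crucible_b, weight_large, weight_small, bottle's own z axis and vertical below 0.12 rad and linear speed of each of crucible_a, crucible_b, weight_large, weight_small, bottle below 0.02 m/s); the robot touches nothing.
It fails at once if a thing is dropped or thrown: out of the fingers and faster than 0.8 m/s (a fall of more than about 3 cm) ((contact force between the fingers and crucible_a below 0.1 N and linear speed of crucible_a above 0.8 m/s) or (contact force between the fingers and crucible_b below 0.1 N and linear speed of crucible_b above 0.8 m/s) or (contact force between the fingers and weight_large below 0.1 N and linear speed of weight_large above 0.8 m/s) or (contact force between the fingers and weight_small below 0.1 N and linear speed of weight_small above 0.8 m/s) or (contact force between the fingers and bottle below 0.1 N and linear speed of bottle above 0.8 m/s)).
It fails at once if a thing is tipped over (more than 45 degrees from upright) (angle between any of crucible_a, crucible_b, weight_large, weight_small, bottle's own z axis and vertical above 0.785 rad).
It also fails if it takes over 136 s, if anything falls off the work surface, if the arm or the gripper's body presses on something with over 40 N, if the wrist force passes 120 N, or if a joint passes its speed limit or range.

## Working session

There is one attempt and no reset: what is moved stays moved. The work goes in short steps, Python scripts to look and compute and a tool call to move; the robot and the scene stay as the last step left them, time stands still between calls to the robot, and variables do not carry over. Pictures are saved under pics/ and viewed, and the job is handed in when it is done.

Besides the shell and the picture viewer there is one more tool, called after "Emit:" in YAML: its name, and indented under it one key for each argument. arm_command: Moves the arm, as the interface text tells. Shifts and turns lie within -1 to 1; 1 stands for 0.2 m of shift or 60 degrees of turn. Its arguments: {"type":"object","properties":{"motion":{"type":"string"}},"required":["motion"]}

```bash
ls; mkdir -p pics; python3 - <<'E'
from bench import *
import cv2
print(get_obs())
for n in("scene","top"):
    c=camera(n); cv2.imwrite(f"pics/{n}0.png",c["img"][:,:,::-1]); print(n,c["intrinsics"],c["distortion"],c["pose"])
    for t in["crucible_a_mid","weight_large_mid","weight_small_mid","bottle_mid","desiccator_plate","bay_large","bay_small","tray_floor"]:
        print(t,[( [round(float(x)) for x in d["box"]],round(d["conf"],2)) for d in search_frame(n,t)])
E
```

```text
pics
{'time_s': 0.0, 'q': array([-1.45726402e+00,  1.81555858e-01,  1.60800322e+00,  1.28638512e-05,
        1.35382680e+00, -2.06319348e-01]), 'dq': array([-4.33937501e-05, -1.35455819e-03, -1.26889591e-03,  7.59991635e-04,
       -6.61584061e-04, -6.18331511e-04]), 'joint_efforts': array([ 1.41593799e-03, -4.44867539e+01, -3.51337731e+01, -3.31588935e-04,
        9.28152323e-03, -8.72141953e-06]), 'eef_pos': array([ 0.18074005, -0.54526653,  0.23037815]), 'eef_rot': array([-8.95354335e-04,  9.87238922e-01,  1.59243544e-01,  4.78551131e-05]), 'wrist_force': array([ 1.03882167, -0.55100349, -0.4641258 ]), 'torque': array([-0.00540545, -0.04473781,  0.044579  ]), 'opening': 0.9982113806454015}
scene [[436.30102804   0.         280.46660787]
 [  0.         436.30102804 211.30335402]
 [  0.           0.           1.        ]] [0.01251217 0.         0.         0.         0.        ] [[ 0.39729945  0.56544771 -0.72278769  1.30870932]
 [ 0.91745256 -0.26261758  0.29885247 -0.35055652]
 [-0.02083131 -0.78185734 -0.62310927  0.76601014]
 [ 0.          0.          0.          1.        ]]
cru
[... 587 characters left out ...]
0.          0.          0.          0.        ] [[-5.30061527e-04 -9.97677714e-01  6.81094532e-02  4.06868128e-01]
 [-9.99778282e-01  1.96242421e-03  2.09651206e-02 -2.07564242e-02]
 [-2.10500932e-02 -6.80832393e-02 -9.97457551e-01  1.46535723e+00]
 [ 0.00000000e+00  0.00000000e+00  0.00000000e+00  1.00000000e+00]]
crucible_a_mid [([283, 204, 294, 216], 0.42)]
weight_large_mid [([229, 203, 244, 220], 0.51)]
weight_small_mid [([369, 236, 378, 246], 0.43)]
bottle_mid [([335, 174, 348, 194], 0.71), ([328, 209, 348, 227], 0.45)]
desiccator_plate [([393, 150, 465, 226], 0.83)]
bay_large [([266, 92, 316, 148], 0.57)]
bay_small [([263, 92, 316, 150], 0.57)]
tray_floor [([129, 160, 166, 215], 0.95)]
```

```bash
python3 - <<'E'
import cv2
a=cv2.imread("pics/scene0.png")[150:350,60:470]; cv2.imwrite("pics/s1.png",cv2.resize(a,None,fx=1.95,fy=1.95,interpolation=3))
a=cv2.imread("pics/top0.png")[60:340,100:480]; cv2.imwrite("pics/t1.png",cv2.resize(a,None,fx=2,fy=2,interpolation=3))
E
```

```text
(no output)
```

View pics/s1.png

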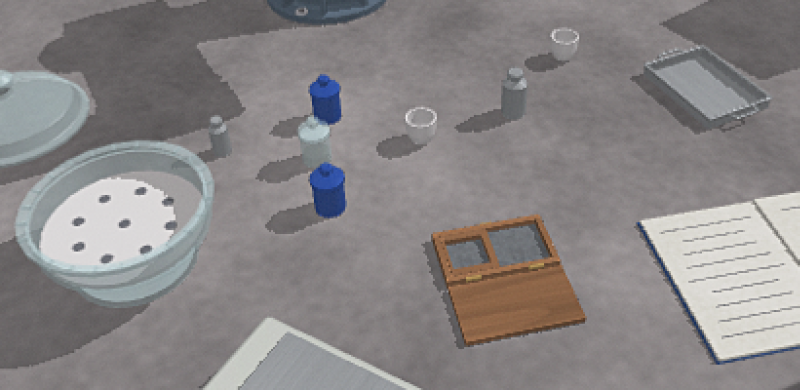

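View pics/t1.png

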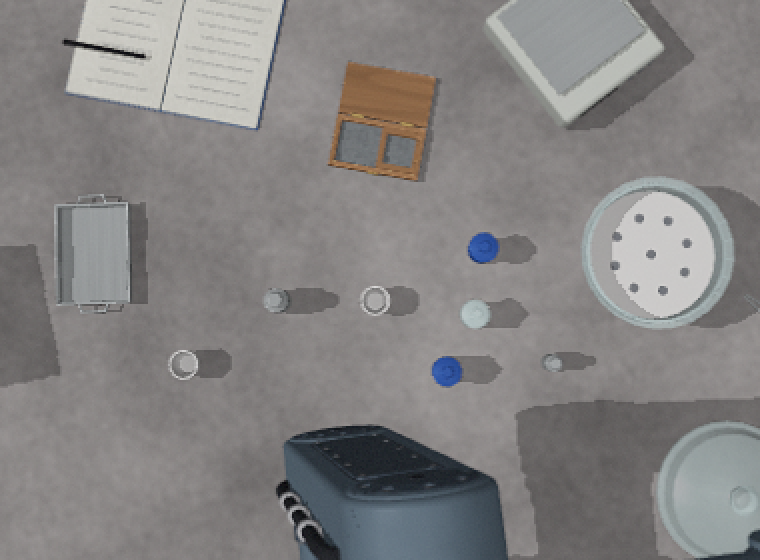

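The scene view shows two crucibles, two weights, the clear bottle between two blue look-alikes, the desiccator, the case and the tray. In the top view (zoomed) the crucibles are at (376,300) and (183,365), the large weight at (276,300), the bottle at (476,314), the small weight at (552,363), and the desiccator at (657,253). I'll zoom in for precise pixels.

```bash
python3 - <<'E'
import cv2,numpy as np
a=cv2.imread("pics/top0.png")
T=[]
for (u,v) in [(288,210),(192,242),(238,210),(338,217),(376,241),(289,132)]:
    h=30 if u==289 else 16
    c=a[v-h:v+h,u-h:u+h]; c=cv2.resize(c,(256,256),interpolation=0)
    for k in range(0,256,64): c[::4,k]=(0,255,255); c[k,::4]=(0,255,255)
    T.append(c)
cv2.imwrite("pics/t2.png",np.vstack([np.hstack(T[:3]),np.hstack(T[3:])]))
a=cv2.imread("pics/scene0.png")
T=[]
for (u,v) in [(276,214),(349,172),(323,198),(222,222),(172,219),(322,272)]:
    h=30 if u==322 else 20
    c=a[v-h:v+h,u-h:u+h]; c=cv2.resize(c,(256,256),interpolation=0)
    for k in range(0,256,64): c[::4,k]=(0,255,255); c[k,::4]=(0,255,255)
    T.append(c)
cv2.imwrite("pics/s2.png",np.vstack([np.hstack(T[:3]),np.hstack(T[3:])]))
E
```

```text
(no output)
```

View pics/t2.png

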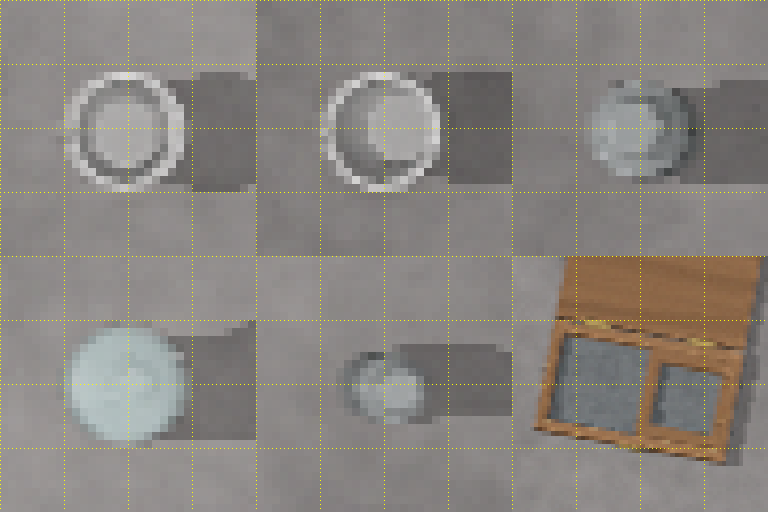

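View pics/s2.png

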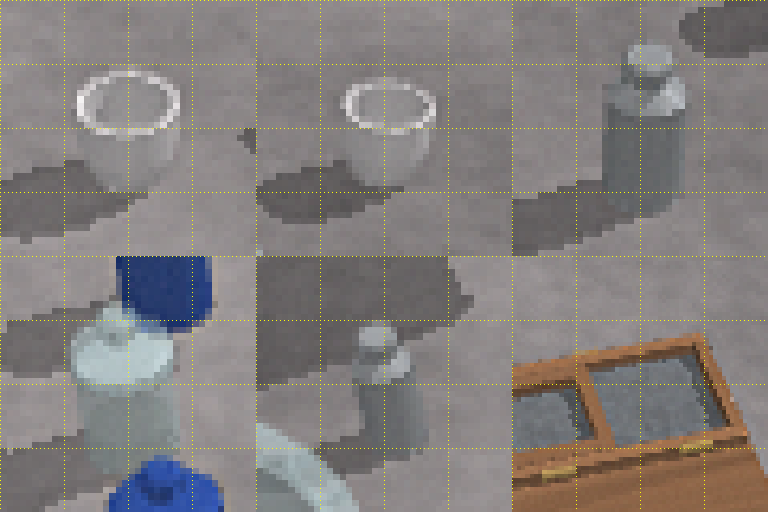

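```bash
cat > h.py <<'E'
from bench import *
import cv2,numpy as np
C={"scene":(np.array([[436.301,0,280.4666],[0,436.301,211.3034],[0,0,1]]),np.array([.01251,0,0,0,0]),np.array([[0.39729945,0.56544771,-0.72278769,1.30870932],[0.91745256,-0.26261758,0.29885247,-0.35055652],[-0.02083131,-0.78185734,-0.62310927,0.76601014]])),
"top":(np.array([[483.0847,0,280.1423],[0,483.0847,191.5477],[0,0,1]]),np.array([-.04608,0,0,0,0]),np.array([[-5.30061527e-04,-9.97677714e-01,6.81094532e-02,4.06868128e-01],[-9.99778282e-01,1.96242421e-03,2.09651206e-02,-2.07564242e-02],[-2.10500932e-02,-6.80832393e-02,-9.97457551e-01,1.46535723e+00]]))}
def ray(n,uv,z):
    K,D,P=C[n]; p=cv2.undistortPoints(np.array([[uv]],float),K,D)[0,0]
    d=P[:,:3]@np.array([p[0],p[1],1]); return P[:,3]+d*(z-P[2,3])/d[2]
def proj(n,X):
    K,D,P=C[n]; R=P[:,:3].T; return cv2.projectPoints(np.array(X,float).reshape(-1,3),R,-R@P[:,3],K,D)[0].reshape(-1,2)
E
python3 - <<'E'
from h import *
for n,t,s,zt,zs in [("c1",(287.25,209.9),(275.5,209.6),.04,.04),("c2",(191.2,242),(349.4,167.9),.04,.04),("L",(236.5,209.75),(324,185.6),.074,.07),("bot",(337.25,216.6),(220.6,215.9),.053,.053),("S",(377.9,241),(170.6,210.5),.058,.055),("bayL",(279.6,131.7),(325,274.5),.008,.008),("bayS",(300,134.8),None,.008,0),("des",(428.5,186.5),None,.098,0),("tray",(147,186.75),None,.018,0)]:
    print(n,ray("top",t,zt)[:2].round(4), s and ray("scene",s,zs)[:2].round(4))
for p in [(55,205),(130,203),(132,303),(58,303)]: print(ray("top",(p[0]/2+100,p[1]/2+60),.018)[:2].round(3))
E
```

```text
c1 [ 0.4499 -0.0117] [ 0.4542 -0.0115]
c2 [0.3553 0.2721] [0.3609 0.2712]
L [0.4495 0.1345] [0.4477 0.1372]
bot [ 0.4298 -0.1576] [ 0.4336 -0.1574]
S [ 0.3589 -0.2742] [ 0.3585 -0.2716]
bayL [0.6895 0.0114] [0.6924 0.0133]
bayS [ 0.6797 -0.0508] None
des [ 0.5137 -0.4125] None
tray [0.5211 0.4137] None
[0.595 0.475]
[0.598 0.36 ]
[0.446 0.354]
[0.446 0.468]
```

Both cameras agree to about 5 mm. I'll turn the tool first so that the jaws open along the case's x axis, which suits every grasp and placement.

Emit:
arm_command:
  motion: "0 0 0 0 0 -0.119 1; 0 0 0 0 0 -0.119 1; 0 0 0 0 0 -0.119 1; 0 0 0 0 0 -0.119 1; 0 0 0 0 0 -0.119 1; 0 0 0 0 0 -0.119 1; 0 0 0 0 0 -0.119 1; 0 0 0 0 0 -0.119 1; 0 0 0 0 0 -0.119 1"

```text
time_s: 1.65
eef_pos: [0.1808, -0.5459, 0.2314]
eef_rot: [0.0, 0.749, 0.663, -0.0]
wrist_force: [-0.7, -0.2, -0.6]
opening: 0.998
```

```bash
cat >> h.py <<'E'
from scipy.spatial.transform import Rotation as Ro
def go(x,y,z,yaw=81):
    "remaining shift in tool axes, units of 0.2 m; turn in units of 60 deg"
    o=get_obs(); w,a,b,c=o["eef_rot"]; R=Ro.from_quat([a,b,c,w])
    d=R.inv().apply(np.array([x,y,z])-o["eef_pos"])/.2
    cy,sy=np.cos(np.radians(yaw)),np.sin(np.radians(yaw))
    T=Ro.from_matrix(np.array([[cy,sy,0],[sy,-cy,0],[0,0,-1.]]))
    r=np.degrees((R.inv()*T).as_rotvec())/60
    print("t",round(o["time_s"],2),"pos",o["eef_pos"].round(4),"rem",d.round(3),"turn",r.round(3),"len/0.2085",(np.linalg.norm(d)/.2085).round(2),"q6",o["q"][5].round(2),"op",round(o["opening"],3),"F",o["wrist_force"].round(1))
E
python3 -c "
from h import *
go(.359,-.273,.2)
# overlay check of fixtures
im=camera('top')['img'][:,:,::-1].copy()
t=np.linspace(0,6.283,60)
for r,z in((.108,.098),(.093,.062)):
    p=proj('top',np.c_[.5137+r*np.cos(t),-.4125+r*np.sin(t),0*t+z]); cv2.polylines(im,[np.int32(p*16+8)],True,(0,0,255),1,shift=4)
def rect(c,yaw,hx,hy,z):
    Q=Ro.from_euler('z',yaw,degrees=True).as_matrix()[:2,:2]
    p=[(*(np.array(c)+Q@np.array([a,b])),z) for a,b in((-hx,-hy),(hx,-hy),(hx,hy),(-hx,hy))]
    cv2.polylines(im,[np.int32(proj('top',p)*16+8)],True,(0,0,255),1,shift=4)
rect((.6895,.0114),-9,.032,.032,.012);rect((.6797,-.0508),-9,.023,.023,.012)
rect((.5211,.4137),0,.075,.055,.018)
cv2.imwrite('pics/o1.png',cv2.resize(im[60:300,110:480],None,fx=2.1,fy=2.1,interpolation=0))
"
```

```text
t 1.65 pos [ 0.1808 -0.5459  0.2314] rem [1.462 0.719 0.157] turn [0.    0.    0.034] len/0.2085 7.85 q6 -1.34 op 0.998 F [-0.7 -0.2 -0.6]
```

View pics/o1.png

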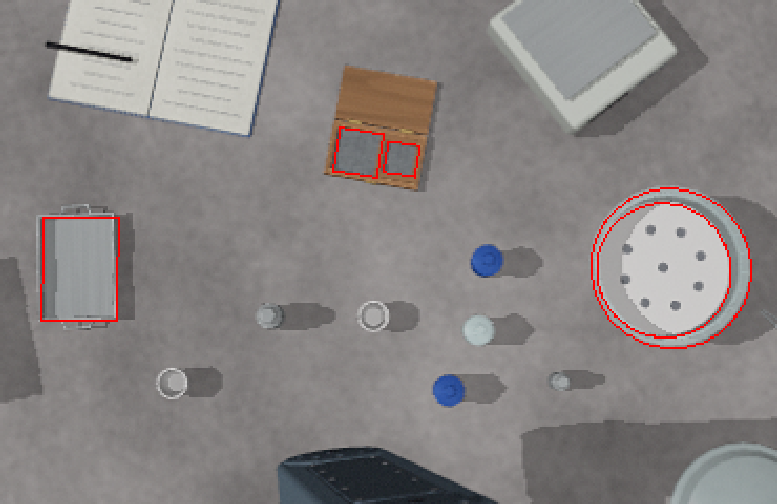

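The overlay of the fixture outlines matches the picture to about a pixel. Next I move over the small weight.

Emit:
arm_command:
  motion: "0.162 0.08 0.016 0 0 0.01 1; 0.162 0.08 0.016 0 0 0.01 1; 0.162 0.08 0.016 0 0 0.01 1; 0.162 0.08 0.016 0 0 0 1; 0.162 0.08 0.016 0 0 0 1; 0.162 0.08 0.016 0 0 0 1; 0.162 0.08 0.016 0 0 0 1; 0.162 0.08 0.016 0 0 0 1; 0.1 0.05 0.01 0 0 0 1"

```text
time_s: 2.45
eef_pos: [0.362, -0.2858, 0.2025]
eef_rot: [0.003, 0.769, 0.639, -0.002]
wrist_force: [0.5, -0.3, -0.4]
opening: 0.997
```

```bash
python3 -c "
from h import *
go(.359,-.273,.1)"
```

```text
t 2.45 pos [ 0.362  -0.2858  0.2025] rem [ 0.063 -0.028  0.512] turn [ 0.002  0.005 -0.027] len/0.2085 2.48 q6 -0.74 op 0.997 F [ 0.5 -0.3 -0.4]
```

Emit:
arm_command:
  motion: "0.06 -0.028 0.15 0 0 -0.027 1; 0 0 0.15 0 0 0 1; 0 0 0.15 0 0 0 1; 0 0 0 0 0 0 1"

```text
time_s: 2.78
eef_pos: [0.3639, -0.269, 0.1127]
eef_rot: [0.007, 0.761, 0.649, -0.001]
wrist_force: [-0.7, 0.7, -1.6]
opening: 0.995
```

```bash
python3 -c "
from h import *
go(.359,-.273,.014)
im=camera('scene')['img'][:,:,::-1]
cv2.imwrite('pics/a1.png',cv2.resize(im[100:300,60:330],None,fx=2.9,fy=2.9,interpolation=3))"
```

```text
t 2.78 pos [ 0.3639 -0.269   0.1127] rem [-0.019 -0.025  0.493] turn [ 0.009  0.01  -0.001] len/0.2085 2.37 q6 -0.74 op 0.995 F [-0.7  0.7 -1.6]
```

View pics/a1.png

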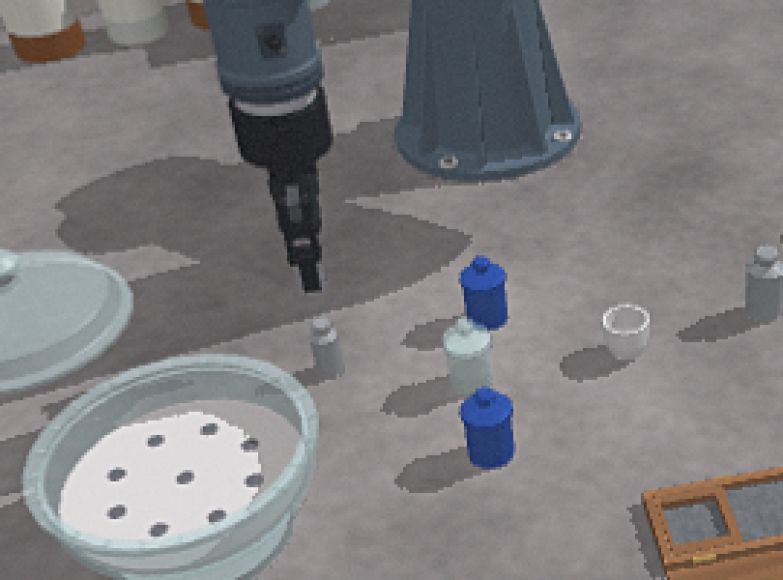

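The gripper stands directly above the small weight at (325,348), so I descend.

Emit:
arm_command:
  motion: "-0.018 -0.024 0.13 0.009 0.01 0 1; 0 0 0.12 0 0 0 1; 0 0 0.1 0 0 0 1; 0 0 0.08 0 0 0 1; 0 0 0.04 0 0 0 1; 0 0 0 0 0 0 1"

```text
time_s: 3.33
eef_pos: [0.3664, -0.2843, 0.03]
eef_rot: [0.01, 0.765, 0.644, -0.0]
wrist_force: [0.6, 0.7, 0.3]
opening: 1.004
```

```bash
python3 -c "
from h import *
go(.359,-.273,.014)"
```

```text
t 3.33 pos [ 0.3664 -0.2843  0.03  ] rem [ 0.051 -0.047  0.079] turn [ 0.015  0.014 -0.012] len/0.2085 0.5 q6 -0.75 op 1.004 F [0.6 0.7 0.3]
```

Emit:
arm_command:
  motion: "0.05 -0.047 0 0.015 0.014 -0.012 1; 0 0 0 0 0 0 1; 0 0 0 0 0 0 1"

```text
time_s: 3.58
eef_pos: [0.3599, -0.2747, 0.0337]
eef_rot: [0.001, 0.761, 0.649, -0.0]
wrist_force: [-0.6, -0.4, -0.5]
opening: 1.0
```

```bash
python3 -c "
from h import *
go(.359,-.273,.014)"
```

```text
t 3.58 pos [ 0.3599 -0.2747  0.0337] rem [ 0.008 -0.006  0.098] turn [ 0.002  0.002 -0.001] len/0.2085 0.47 q6 -0.76 op 1.0 F [-0.6 -0.4 -0.5]
```

Emit:
arm_command:
  motion: "0.008 -0.006 0.05 0.002 0.002 0 1; 0 0 0.04 0 0 0 1; 0 0 0.015 0 0 0 1; 0 0 0 0 0 0 1"

```text
time_s: 3.92
eef_pos: [0.3604, -0.2744, 0.0136]
eef_rot: [0.003, 0.761, 0.649, -0.0]
wrist_force: [-0.3, -0.2, 0.8]
opening: 1.001
```

```bash
python3 -c "
from h import *
go(.359,-.273,.014)"
```

```text
t 3.92 pos [ 0.3604 -0.2744  0.0136] rem [ 0.006 -0.008 -0.002] turn [ 0.004  0.003 -0.001] len/0.2085 0.05 q6 -0.76 op 1.001 F [-0.3 -0.2  0.8]
```

Emit:
arm_command:
  motion: "0.006 -0.008 0 0.003 0.003 0 0.6; 0 0 0 0 0 0 0.4; 0 0 0 0 0 0 0.2; 0 0 0 0 0 0 0; 0 0 0 0 0 0 0; 0 0 0 0 0 0 0; 0 0 0 0 0 0 0; 0 0 0 0 0 0 0; 0 0 0 0 0 0 0; 0 0 0 0 0 0 0"

```text
time_s: 4.75
eef_pos: [0.3588, -0.2726, 0.0132]
eef_rot: [-0.0, 0.761, 0.649, 0.0]
wrist_force: [0.2, -0.5, -0.3]
opening: 0.282
```

```bash
python3 -c "
from h import *
go(.6797,-.0508,.15)"
```

```text
t 4.75 pos [ 0.3588 -0.2726  0.0132] rem [ 1.348  1.41  -0.684] turn [-0.    -0.001 -0.001] len/0.2085 9.91 q6 -0.76 op 0.282 F [ 0.2 -0.5 -0.3]
```

Emit:
arm_command:
  motion: "0 0 -0.05 0 0 0 0; 0 0 -0.1 0 0 0 0; 0 0 -0.15 0 0 0 0; 0 0 -0.15 0 0 0 0; 0 0 -0.15 0 0 0 0; 0 0 -0.08 0 0 0 0; 0 0 0 0 0 0 0"

```text
time_s: 5.33
eef_pos: [0.3565, -0.2698, 0.1557]
eef_rot: [-0.005, 0.761, 0.649, 0.0]
wrist_force: [-0.1, -0.9, -2.5]
opening: 0.283
```

```bash
python3 -c "
from h import *
go(.6797,-.0508,.15)"
```

```text
t 5.33 pos [ 0.3565 -0.2698  0.1557] rem [1.336 1.423 0.028] turn [-0.006 -0.006 -0.001] len/0.2085 9.36 q6 -0.76 op 0.283 F [-0.1 -0.9 -2.5]
```

Emit:
arm_command:
  motion: "0.07 0.075 0 -0.006 -0.006 0 0; 0.13 0.138 0 0 0 0 0; 0.13 0.138 0 0 0 0 0; 0.13 0.138 0 0 0 0 0; 0.13 0.138 0 0 0 0 0; 0.13 0.138 0 0 0 0 0; 0.13 0.138 0 0 0 0 0; 0.13 0.138 0 0 0 0 0; 0.13 0.138 0 0 0 0 0; 0.07 0.075 0 0 0 0 0"

```text
time_s: 6.17
eef_pos: [0.6471, -0.0693, 0.1471]
eef_rot: [-0.002, 0.764, 0.645, -0.003]
wrist_force: [0.1, -0.3, -1.6]
opening: 0.285
```

```bash
python3 -c "
from h import *
go(.6805,-.050,.08)"
```

```text
t 6.17 pos [ 0.6471 -0.0693  0.1471] rem [0.124 0.151 0.334] turn [-0.007  0.002 -0.011] len/0.2085 1.86 q6 -0.12 op 0.285 F [ 0.1 -0.3 -1.6]
```

Emit:
arm_command:
  motion: "0.08 0.09 0 -0.007 0.002 -0.011 0; 0.035 0.05 0.06 0 0 0 0; 0.01 0.01 0.1 0 0 0 0; 0 0 0.1 0 0 0 0; 0 0 0.06 0 0 0 0; 0 0 0 0 0 0 0; 0 0 0 0 0 0 0"

```text
time_s: 6.75
eef_pos: [0.6814, -0.0408, 0.0697]
eef_rot: [-0.005, 0.758, 0.653, -0.003]
wrist_force: [0.5, -0.1, -1.3]
opening: 0.285
```

```bash
python3 -c "
from h import *
go(.6805,-.050,.018)
im=camera('scene')['img'][:,:,::-1]
cv2.imwrite('pics/a2.png',cv2.resize(im[180:340,230:430],None,fx=3.7,fy=3.7,interpolation=3))"
```

```text
t 6.75 pos [ 0.6814 -0.0408  0.0697] rem [-0.047  0.005  0.258] turn [-0.01  -0.002  0.008] len/0.2085 1.26 q6 -0.09 op 0.285 F [ 0.5 -0.1 -1.3]
```

View pics/a2.png

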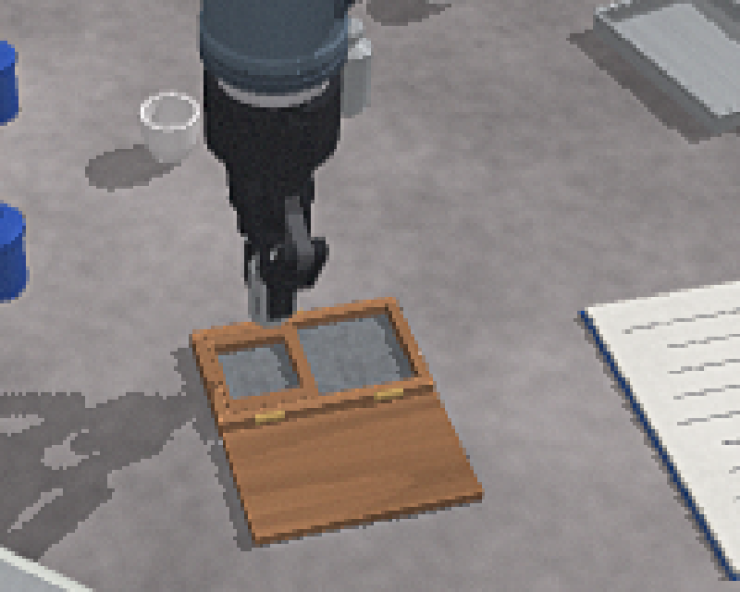

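Emit:
arm_command:
  motion: "-0.045 0.005 0.05 -0.01 -0.002 0.008 0; 0 0 0.07 0 0 0 0; 0 0 0.05 0 0 0 0; 0 0 0 0 0 0 0; 0 0 0 0 0 0 0"

```text
time_s: 7.22
eef_pos: [0.6827, -0.0513, 0.038]
eef_rot: [0.002, 0.761, 0.649, 0.002]
wrist_force: [0.2, -0.0, -1.5]
opening: 0.284
```

```bash
python3 -c "
from h import *
go(.6805,-.050,.0172)"
```

```text
t 7.22 pos [ 0.6827 -0.0513  0.038 ] rem [ 0.004 -0.012  0.104] turn [ 0.005  0.    -0.002] len/0.2085 0.5 q6 -0.09 op 0.284 F [ 0.2 -0.  -1.5]
```

Emit:
arm_command:
  motion: "0.004 -0.012 0.03 0.005 0 0 0; 0 0 0.03 0 0 0 0; 0 0 0.025 0 0 0 0; 0 0 0.01 0 0 0 0; 0 0 0 0 0 0 0; 0 0 0 0 0 0 0"

```text
time_s: 7.72
eef_pos: [0.6814, -0.0494, 0.0187]
eef_rot: [0.0, 0.761, 0.649, 0.0]
wrist_force: [-0.1, 0.2, -1.6]
opening: 0.285
```

```bash
python3 -c "
from h import *
go(.6805,-.050,.0172)"
```

```text
t 7.72 pos [ 0.6814 -0.0494  0.0187] rem [-0.004 -0.004  0.008] turn [ 0.001  0.    -0.001] len/0.2085 0.05 q6 -0.09 op 0.285 F [-0.1  0.2 -1.6]
```

Emit:
arm_command:
  motion: "0 0 0.007 0 0 0 0; 0 0 0.002 0 0 0 0; 0 0 0 0 0 0 0; 0 0 0 0 0 0 0.35; 0 0 0 0 0 0 0.45; 0 0 0 0 0 0 0.6; 0 0 0 0 0 0 0.7; 0 0 0 0 0 0 0.7; 0 0 0 0 0 0 0.7; 0 0 0 0 0 0 0.7"

```text
time_s: 8.55
eef_pos: [0.684, -0.05, 0.02]
eef_rot: [0.003, 0.761, 0.649, 0.002]
wrist_force: [0.2, -0.5, -1.0]
opening: 0.698
```

Emit:
arm_command:
  motion: "0 0 -0.05 0 0 0 0.7; 0 0 -0.1 0 0 0 0.7; 0 0 -0.15 0 0 0 0.8; 0 0 -0.15 0 0 0 1; 0 0 -0.15 0 0 0 1; 0 0 -0.1 0 0 0 1; 0 0 0 0 0 0 1"

```text
time_s: 9.13
eef_pos: [0.6811, -0.0493, 0.167]
eef_rot: [0.001, 0.761, 0.649, 0.001]
wrist_force: [1.3, -0.9, 1.1]
opening: 1.002
```

```bash
python3 -c "
from h import *
go(.449,.135,.15)
im=camera('scene')['img'][:,:,::-1]
cv2.imwrite('pics/a3.png',cv2.resize(im[180:340,230:430],None,fx=3.7,fy=3.7,interpolation=3))"
```

```text
t 9.13 pos [ 0.6811 -0.0493  0.167 ] rem [ 0.727 -1.291  0.083] turn [ 0.002  0.    -0.001] len/0.2085 7.12 q6 -0.09 op 1.002 F [ 1.3 -0.9  1.1]
```

View pics/a3.png

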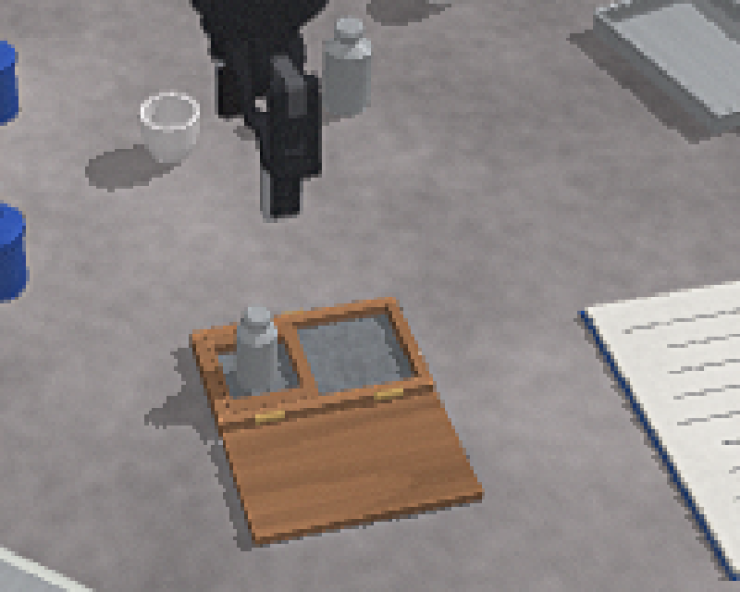

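The small weight stands upright in the middle of the small bay (foot at about (258,385)). The large weight is next.

Emit:
arm_command:
  motion: "0.05 -0.09 0 0 0 0 1; 0.1 -0.177 0 0 0 0 1; 0.1 -0.177 0 0 0 0 1; 0.1 -0.177 0 0 0 0 1; 0.1 -0.177 0 0 0 0 1; 0.1 -0.177 0 0 0 0 1; 0.1 -0.177 0 0 0 0 1; 0.06 -0.1 0 0 0 0 1; 0 0 0 0 0 0 1"

```text
time_s: 9.93
eef_pos: [0.442, 0.1323, 0.1527]
eef_rot: [-0.005, 0.763, 0.647, -0.006]
wrist_force: [-1.0, 0.4, -0.3]
opening: 1.0
```

```bash
python3 -c "
from h import *
go(.449,.1355,.11)"
```

```text
t 9.93 pos [0.442  0.1323 0.1527] rem [0.022 0.035 0.213] turn [-0.015  0.002 -0.007] len/0.2085 1.04 q6 0.2 op 1.0 F [-1.   0.4 -0.3]
```

Emit:
arm_command:
  motion: "0.022 0.035 0.05 -0.015 0.002 -0.007 1; 0 0 0.08 0 0 0 1; 0 0 0.06 0 0 0 1; 0 0 0 0 0 0 1; 0 0 0 0 0 0 1"

```text
time_s: 10.35
eef_pos: [0.4461, 0.1362, 0.1096]
eef_rot: [-0.001, 0.759, 0.651, -0.002]
wrist_force: [0.1, -0.0, 1.0]
opening: 0.996
```

```bash
python3 -c "
from h import *
go(.449,.1355,.018)"
```

```text
t 10.35 pos [0.4461 0.1362 0.1096] rem [-0.001  0.017  0.458] turn [-0.004  0.002  0.005] len/0.2085 2.2 q6 0.19 op 0.996 F [ 0.1 -0.   1. ]
```

Emit:
arm_command:
  motion: "0 0.017 0.05 -0.004 0.002 0.005 1; 0 0 0.08 0 0 0 1; 0 0 0.08 0 0 0 1; 0 0 0.06 0 0 0 1; 0 0 0.03 0 0 0 1; 0 0 0 0 0 0 1; 0 0 0 0 0 0 1"

```text
time_s: 10.93
eef_pos: [0.4531, 0.1336, 0.0494]
eef_rot: [0.001, 0.762, 0.648, 0.001]
wrist_force: [-0.3, -0.0, 0.4]
opening: 0.998
```

```bash
python3 -c "
from h import *
go(.449,.1355,.018)"
```

```text
t 10.93 pos [0.4531 0.1336 0.0494] rem [ 0.006 -0.022  0.157] turn [ 0.003 -0.    -0.003] len/0.2085 0.76 q6 0.2 op 0.998 F [-0.3 -0.   0.4]
```

Emit:
arm_command:
  motion: "0.006 -0.022 0.04 0.003 0 -0.003 1; 0 0 0.05 0 0 0 1; 0 0 0.04 0 0 0 1; 0 0 0.02 0 0 0 1; 0 0 0 0 0 0 1; 0 0 0 0 0 0 1"

```text
time_s: 11.43
eef_pos: [0.4505, 0.1357, 0.0185]
eef_rot: [0.001, 0.76, 0.649, 0.001]
wrist_force: [0.2, 0.1, 0.4]
opening: 1.0
```

```bash
python3 -c "
from h import *
go(.449,.1355,.018)"
```

```text
t 11.43 pos [0.4505 0.1357 0.0185] rem [-0.002 -0.007  0.003] turn [ 0.003 -0.001  0.   ] len/0.2085 0.04 q6 0.2 op 1.0 F [0.2 0.1 0.4]
```

Emit:
arm_command:
  motion: "0 -0.007 0.002 0.002 0 0 0.7; 0 0 0 0 0 0 0.5; 0 0 0 0 0 0 0.3; 0 0 0 0 0 0 0.2; 0 0 0 0 0 0 0; 0 0 0 0 0 0 0; 0 0 0 0 0 0 0; 0 0 0 0 0 0 0; 0 0 0 0 0 0 0; 0 0 0 0 0 0 0"

```text
time_s: 12.27
eef_pos: [0.4506, 0.1359, 0.0193]
eef_rot: [0.001, 0.76, 0.65, 0.002]
wrist_force: [0.6, -0.9, -0.5]
opening: 0.403
```

Emit:
arm_command:
  motion: "0 0 -0.05 0 0 0 0; 0 0 -0.1 0 0 0 0; 0 0 -0.15 0 0 0 0; 0 0 -0.15 0 0 0 0; 0 0 -0.15 0 0 0 0; 0 0 -0.08 0 0 0 0; 0 0 0 0 0 0 0"

```text
time_s: 12.85
eef_pos: [0.4422, 0.1356, 0.1583]
eef_rot: [-0.005, 0.76, 0.65, -0.005]
wrist_force: [1.6, 0.6, -4.1]
opening: 0.404
```

```bash
python3 -c "
from h import *
go(.6905,.012,.15)"
```

```text
t 12.85 pos [0.4422 0.1356 0.1583] rem [-0.417  1.323  0.024] turn [-0.013  0.002  0.   ] len/0.2085 6.65 q6 0.2 op 0.404 F [ 1.6  0.6 -4.1]
```

Emit:
arm_command:
  motion: "-0.025 0.08 0 -0.013 0.002 0 0; -0.05 0.16 0 0 0 0 0; -0.05 0.16 0 0 0 0 0; -0.05 0.16 0 0 0 0 0; -0.05 0.16 0 0 0 0 0; -0.05 0.16 0 0 0 0 0; -0.05 0.16 0 0 0 0 0; -0.05 0.16 0 0 0 0 0; -0.025 0.08 0 0 0 0 0; 0 0 0 0 0 0 0"

```text
time_s: 13.68
eef_pos: [0.6847, 0.0092, 0.1363]
eef_rot: [-0.007, 0.759, 0.65, -0.007]
wrist_force: [-0.5, 0.2, -5.0]
opening: 0.403
```

```bash
python3 -c "
from h import *
go(.6905,.012,.08)"
```

```text
t 13.68 pos [0.6847 0.0092 0.1363] rem [0.019 0.033 0.281] turn [-0.02   0.001  0.003] len/0.2085 1.36 q6 -0.0 op 0.403 F [-0.5  0.2 -5. ]
```

Emit:
arm_command:
  motion: "0.019 0.033 0.03 -0.018 0.001 0.003 0; 0 0 0.07 0 0 0 0; 0 0 0.09 0 0 0 0; 0 0 0.07 0 0 0 0; 0 0 0 0 0 0 0; 0 0 0 0 0 0 0"

```text
time_s: 14.18
eef_pos: [0.6837, 0.0111, 0.0676]
eef_rot: [-0.008, 0.761, 0.649, -0.007]
wrist_force: [-0.5, 0.2, -4.1]
opening: 0.406
```

```bash
python3 -c "
from h import *
go(.6905,.012,.0233)"
```

```text
t 14.18 pos [0.6837 0.0111 0.0676] rem [0.01  0.037 0.221] turn [-0.02   0.001 -0.002] len/0.2085 1.07 q6 0.0 op 0.406 F [-0.5  0.2 -4.1]
```

Emit:
arm_command:
  motion: "0.01 0.037 0.04 -0.02 0.001 -0.002 0; 0 0 0.05 0 0 0 0; 0 0 0.04 0 0 0 0; 0 0 0 0 0 0 0; 0 0 0 0 0 0 0"

```text
time_s: 14.6
eef_pos: [0.6893, 0.0128, 0.0398]
eef_rot: [-0.001, 0.76, 0.65, -0.001]
wrist_force: [0.0, -0.6, -4.0]
opening: 0.402
```

```bash
python3 -c "
from h import *
go(.6905,.012,.0233)"
```

```text
t 14.6 pos [0.6893 0.0128 0.0398] rem [-0.003  0.007  0.083] turn [-0.003 -0.     0.002] len/0.2085 0.4 q6 0.0 op 0.402 F [ 0.  -0.6 -4. ]
```

Emit:
arm_command:
  motion: "-0.003 0.007 0.025 -0.003 0 0.002 0; 0 0 0.025 0 0 0 0; 0 0 0.02 0 0 0 0; 0 0 0.008 0 0 0 0; 0 0 0 0 0 0 0; 0 0 0 0 0 0 0"

```text
time_s: 15.1
eef_pos: [0.6917, 0.0116, 0.0247]
eef_rot: [0.001, 0.761, 0.649, 0.001]
wrist_force: [-0.2, 0.0, -5.0]
opening: 0.402
```

```bash
python3 -c "
from h import *
go(.6905,.012,.0233)"
```

```text
t 15.1 pos [0.6917 0.0116 0.0247] rem [ 0.001 -0.006  0.007] turn [ 0.002 -0.    -0.   ] len/0.2085 0.05 q6 0.0 op 0.402 F [-0.2  0.  -5. ]
```

Emit:
arm_command:
  motion: "0 0 0.007 0 0 0 0; 0 0 0.003 0 0 0 0; 0 0 0 0 0 0 0; 0 0 0 0 0 0 0.45; 0 0 0 0 0 0 0.55; 0 0 0 0 0 0 0.65; 0 0 0 0 0 0 0.75; 0 0 0 0 0 0 0.75; 0 0 0 0 0 0 0.75; 0 0 0 0 0 0 0.75"

```text
time_s: 15.93
eef_pos: [0.6967, 0.0109, 0.0287]
eef_rot: [0.005, 0.761, 0.649, 0.004]
wrist_force: [0.4, 0.1, 0.8]
opening: 0.75
```

Emit:
arm_command:
  motion: "0 0 -0.05 0 0 0 0.75; 0 0 -0.1 0 0 0 0.75; 0 0 -0.15 0 0 0 0.8; 0 0 -0.15 0 0 0 0.8; 0 0 -0.15 0 0 0 0.8; 0 0 -0.1 0 0 0 0.8; 0 0 0 0 0 0 0.8"

```text
time_s: 16.52
eef_pos: [0.6929, 0.0114, 0.1757]
eef_rot: [0.003, 0.761, 0.649, 0.003]
wrist_force: [0.8, -0.7, 0.8]
opening: 0.803
```

```bash
python3 -c "
from h import *
go(.431,-.1575,.15)
im=camera('scene')['img'][:,:,::-1]
cv2.imwrite('pics/a4.png',cv2.resize(im[180:340,200:400],None,fx=3.7,fy=3.7,interpolation=3))"
```

```text
t 16.52 pos [0.6929 0.0114 0.1757] rem [-1.04  -1.162  0.119] turn [ 0.008 -0.    -0.   ] len/0.2085 7.5 q6 0.0 op 0.803 F [ 0.8 -0.7  0.8]
```

View pics/a4.png

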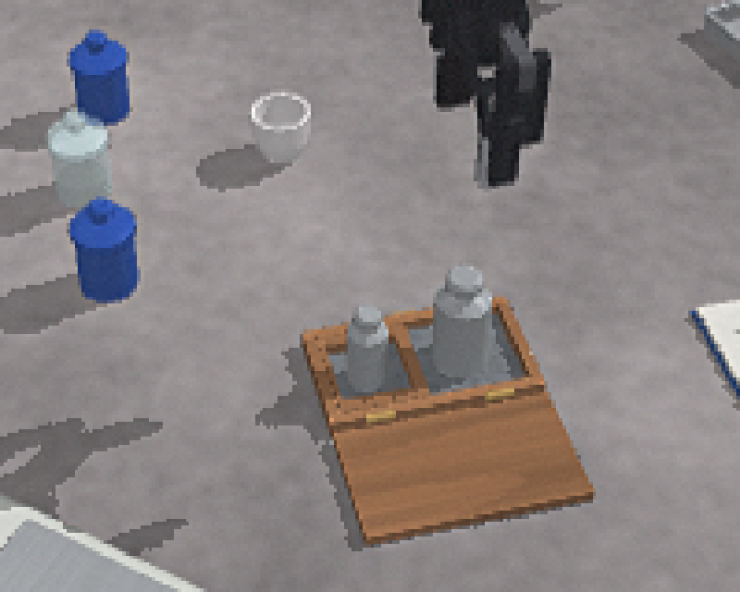

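Both weights stand upright in their bays. The bottle is next; I'll check how close its blue neighbours are.

```bash
python3 -c "
from h import *
print(ray('top',(342,183.5),.06),ray('top',(323.5,245.5),.06))"
```

```text
[ 0.52598296 -0.17153757  0.06      ] [ 0.3462031  -0.11654295  0.06      ]
```

Emit:
arm_command:
  motion: "-0.065 -0.073 0 0.008 0 0 0.8; -0.13 -0.145 0 0 0 0 0.8; -0.13 -0.145 0 0 0 0 0.8; -0.13 -0.145 0 0 0 0 0.8; -0.13 -0.145 0 0 0 0 0.8; -0.13 -0.145 0 0 0 0 0.8; -0.13 -0.145 0 0 0 0 0.8; -0.13 -0.145 0 0 0 0 0.8; -0.07 -0.075 0 0 0 0 0.8; 0 0 0 0 0 0 0.8"

```text
time_s: 17.4
eef_pos: [0.4122, -0.1586, 0.1606]
eef_rot: [-0.009, 0.759, 0.651, -0.003]
wrist_force: [0.2, 0.4, 0.5]
opening: 0.802
```

```bash
python3 -c "
from h import *
go(.4315,-.1575,.11)"
```

```text
t 17.4 pos [ 0.4122 -0.1586  0.1606] rem [0.019 0.099 0.252] turn [-0.017 -0.006  0.005] len/0.2085 1.3 q6 -0.48 op 0.802 F [0.2 0.4 0.5]
```

Emit:
arm_command:
  motion: "0.019 0.095 0 -0.017 -0.006 0.005 0.8; 0 0 0.06 0 0 0 0.8; 0 0 0.08 0 0 0 0.8; 0 0 0.06 0 0 0 0.8; 0 0 0 0 0 0 0.8; 0 0 0 0 0 0 0.8"

```text
time_s: 17.9
eef_pos: [0.4289, -0.1559, 0.114]
eef_rot: [-0.003, 0.762, 0.647, -0.0]
wrist_force: [-0.3, -0.4, -0.0]
opening: 0.8
```

```bash
python3 -c "
from h import *
go(.4315,-.1575,.008)"
```

```text
t 17.9 pos [ 0.4289 -0.1559  0.114 ] rem [-0.007  0.017  0.53 ] turn [-0.005 -0.003 -0.006] len/0.2085 2.54 q6 -0.45 op 0.8 F [-0.3 -0.4 -0. ]
```

Emit:
arm_command:
  motion: "-0.007 0.017 0.04 -0.005 -0.003 -0.006 0.8; 0 0 0.05 0 0 0 0.8; 0 0 0.05 0 0 0 0.8; 0 0 0.05 0 0 0 0.8; 0 0 0.02 0 0 0 0.8; 0 0 0 0 0 0 0.8; 0 0 0 0 0 0 0.8"

```text
time_s: 18.48
eef_pos: [0.4337, -0.1576, 0.0688]
eef_rot: [0.001, 0.76, 0.65, 0.001]
wrist_force: [-1.3, 0.0, 0.1]
opening: 0.801
```

```bash
python3 -c "
from h import *
go(.4315,-.1575,.008)
im=camera('scene')['img'][:,:,::-1]
cv2.imwrite('pics/a5.png',cv2.resize(im[130:290,120:320],None,fx=3.7,fy=3.7,interpolation=3))"
```

```text
t 18.48 pos [ 0.4337 -0.1576  0.0688] rem [-0.001 -0.011  0.304] turn [0.002 0.    0.002] len/0.2085 1.46 q6 -0.45 op 0.801 F [-1.3  0.   0.1]
```

View pics/a5.png

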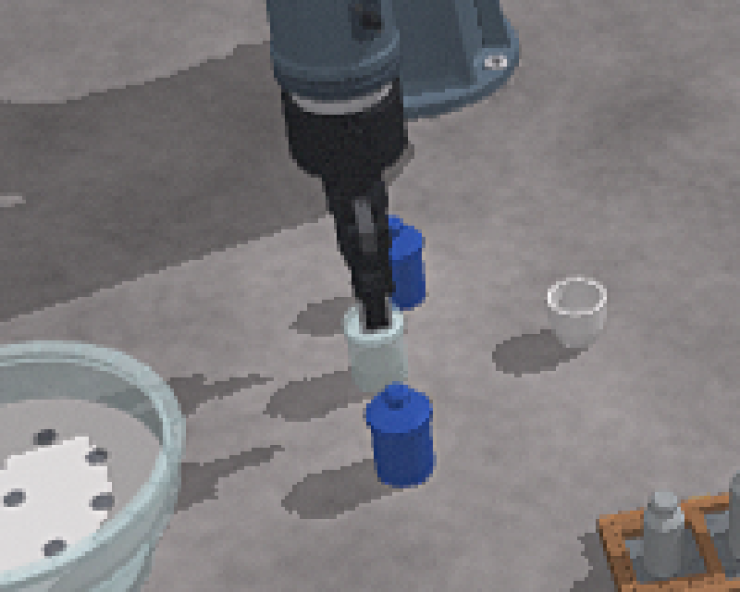

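Emit:
arm_command:
  motion: "-0.001 -0.011 0.03 0.002 0 0 0.8; 0 0 0.04 0 0 0 0.8; 0 0 0.04 0 0 0 0.8; 0 0 0.04 0 0 0 0.8; 0 0 0.03 0 0 0 0.8; 0 0 0 0 0 0 0.8; 0 0 0 0 0 0 0.8"

```text
time_s: 19.12
eef_pos: [0.4322, -0.1582, 0.0303]
eef_rot: [0.001, 0.76, 0.65, 0.0]
wrist_force: [0.6, -0.6, 0.7]
opening: 0.801
```

```bash
python3 -c "
from h import *
go(.4315,-.1575,.008)"
```

```text
t 19.12 pos [ 0.4322 -0.1582  0.0303] rem [ 0.003 -0.004  0.111] turn [0.002 0.001 0.002] len/0.2085 0.53 q6 -0.45 op 0.801 F [ 0.6 -0.6  0.7]
```

Emit:
arm_command:
  motion: "0.003 -0.004 0.03 0.002 0 0 0.8; 0 0 0.04 0 0 0 0.8; 0 0 0.03 0 0 0 0.8; 0 0 0.01 0 0 0 0.8; 0 0 0 0 0 0 0.8; 0 0 0 0 0 0 0.8"

```text
time_s: 19.62
eef_pos: [0.4315, -0.1574, 0.0057]
eef_rot: [0.0, 0.76, 0.65, -0.001]
wrist_force: [0.5, -0.5, 0.2]
opening: 0.803
```

```bash
python3 -c "
from h import *
go(.4315,-.1575,.008)"
```

```text
t 19.62 pos [ 0.4315 -0.1574  0.0057] rem [-0.     0.    -0.011] turn [-0.     0.001  0.002] len/0.2085 0.05 q6 -0.45 op 0.803 F [ 0.5 -0.5  0.2]
```

Emit:
arm_command:
  motion: "0 0 -0.011 0 0 0 0.65; 0 0 0 0 0 0 0.55; 0 0 0 0 0 0 0.45; 0 0 0 0 0 0 0.35; 0 0 0 0 0 0 0; 0 0 0 0 0 0 0; 0 0 0 0 0 0 0; 0 0 0 0 0 0 0; 0 0 0 0 0 0 0; 0 0 0 0 0 0 0"

```text
time_s: 20.45
eef_pos: [0.432, -0.1577, 0.0093]
eef_rot: [0.001, 0.76, 0.65, -0.0]
wrist_force: [1.2, -0.5, -1.0]
opening: 0.473
```

Emit:
arm_command:
  motion: "0 0 -0.04 0 0 0 0; 0 0 -0.08 0 0 0 0; 0 0 -0.12 0 0 0 0; 0 0 -0.15 0 0 0 0; 0 0 -0.15 0 0 0 0; 0 0 -0.15 0 0 0 0; 0 0 -0.15 0 0 0 0; 0 0 -0.06 0 0 0 0; 0 0 0 0 0 0 0"

```text
time_s: 21.2
eef_pos: [0.4295, -0.1557, 0.1999]
eef_rot: [-0.001, 0.76, 0.65, -0.001]
wrist_force: [0.1, -0.3, -0.9]
opening: 0.473
```

```bash
python3 -c "
from h import *
go(.5211,.414,.18)
im=camera('scene')['img'][:,:,::-1]
cv2.imwrite('pics/a6.png',cv2.resize(im[100:290,120:360],None,fx=3.1,fy=3.1,interpolation=3))"
```

```text
t 21.2 pos [ 0.4295 -0.1557  0.1999] rem [2.885 0.014 0.1  ] turn [-0.003 -0.     0.002] len/0.2085 13.85 q6 -0.45 op 0.473 F [ 0.1 -0.3 -0.9]
```

View pics/a6.png

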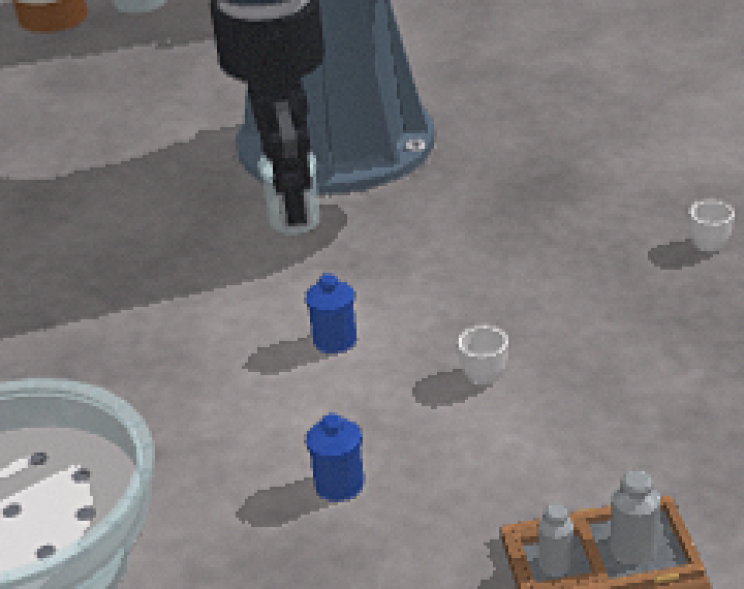

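The bottle is held upright and both blue jars are untouched. I carry it to the tray.

Emit:
arm_command:
  motion: "0.06 0 0 -0.003 0 0 0; 0.12 0 0 0 0 0 0; 0.17 0 0 0 0 0 0; 0.18 0 0 0 0 0 0; 0.18 0 0 0 0 0 0; 0.18 0 0 0 0 0 0; 0.18 0 0 0 0 0 0; 0.18 0 0 0 0 0 0; 0.18 0 0 0 0 0 0; 0.18 0 0 0 0 0 0"

```text
time_s: 22.08
eef_pos: [0.4704, 0.1769, 0.1838]
eef_rot: [-0.009, 0.764, 0.645, -0.008]
wrist_force: [1.9, -0.4, 0.0]
opening: 0.471
```

```bash
python3 -c "
from h import *
go(.5211,.414,.18)"
```

```text
t 22.08 pos [0.4704 0.1769 0.1838] rem [1.211 0.052 0.018] turn [-0.023 -0.    -0.011] len/0.2085 5.81 q6 0.28 op 0.471 F [ 1.9 -0.4  0. ]
```

Emit:
arm_command:
  motion: "0.18 0.01 0 -0.023 0 -0.011 0; 0.18 0.01 -0.02 0 0 0 0; 0.18 0.01 0 0 0 0 0; 0.18 0.01 0 0 0 0 0; 0.18 0.01 0 0 0 0 0; 0.13 0.01 0 0 0 0 0; 0.07 0 0 0 0 0 0; 0 0 0 0 0 0 0; 0 0 0 0 0 0 0"

```text
time_s: 22.83
eef_pos: [0.4986, 0.4139, 0.1643]
eef_rot: [-0.007, 0.757, 0.654, -0.015]
wrist_force: [-0.4, -0.5, -1.1]
opening: 0.47
```

```bash
python3 -c "
from h import *
go(.5211,.414,.07)"
```

```text
t 22.83 pos [0.4986 0.4139 0.1643] rem [0.023 0.125 0.468] turn [-0.028  0.013  0.011] len/0.2085 2.33 q6 0.65 op 0.47 F [-0.4 -0.5 -1.1]
```

Emit:
arm_command:
  motion: "0.023 0.12 0 -0.028 0.013 0.011 0; 0 0 0.05 0 0 0 0; 0 0 0.1 0 0 0 0; 0 0 0.12 0 0 0 0; 0 0 0.12 0 0 0 0; 0 0 0.05 0 0 0 0; 0 0 0 0 0 0 0; 0 0 0 0 0 0 0"

```text
time_s: 23.5
eef_pos: [0.5155, 0.4067, 0.0642]
eef_rot: [-0.001, 0.762, 0.647, -0.008]
wrist_force: [1.1, -0.3, 0.0]
opening: 0.473
```

```bash
python3 -c "
from h import *
go(.5211,.414,.0123)
im=camera('scene')['img'][:,:,::-1]
cv2.imwrite('pics/a7.png',cv2.resize(im[100:260,320:520],None,fx=3.7,fy=3.7,interpolation=3))"
```

```text
t 23.5 pos [0.5155 0.4067 0.0642] rem [0.043 0.025 0.259] turn [-0.011  0.009 -0.005] len/0.2085 1.26 q6 0.65 op 0.473 F [ 1.1 -0.3  0. ]
```

View pics/a7.png

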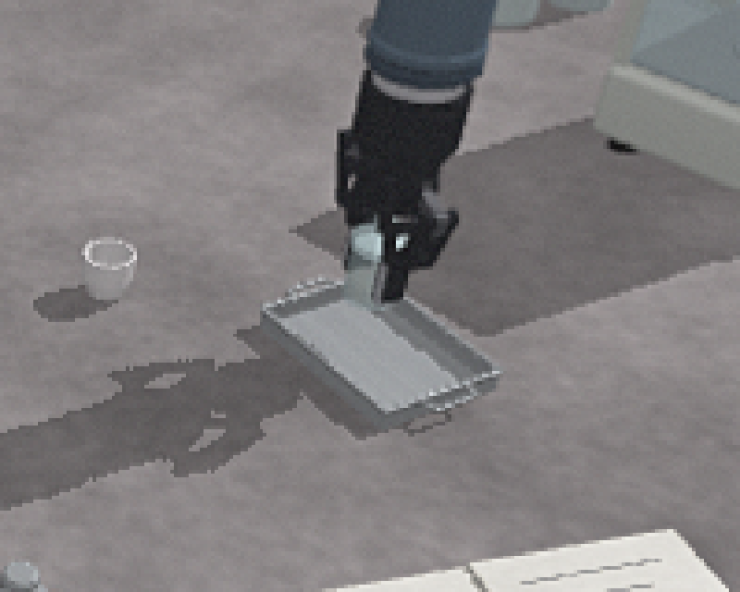

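The bottle hangs upright over the tray, so I lower it.

Emit:
arm_command:
  motion: "0.043 0.025 0.03 -0.011 0.009 -0.005 0; 0 0 0.05 0 0 0 0; 0 0 0.05 0 0 0 0; 0 0 0.04 0 0 0 0; 0 0 0 0 0 0 0; 0 0 0 0 0 0 0"

```text
time_s: 24.05
eef_pos: [0.5257, 0.417, 0.0321]
eef_rot: [0.001, 0.76, 0.65, 0.005]
wrist_force: [0.8, 0.3, -0.4]
opening: 0.47
```

```bash
python3 -c "
from h import *
go(.5211,.414,.0123)"
```

```text
t 24.05 pos [0.5257 0.417  0.0321] rem [-0.019 -0.021  0.099] turn [ 0.007 -0.006  0.001] len/0.2085 0.49 q6 0.65 op 0.47 F [ 0.8  0.3 -0.4]
```

Emit:
arm_command:
  motion: "-0.01 -0.012 0.025 0.007 -0.006 0 0; 0 0 0.025 0 0 0 0; 0 0 0.025 0 0 0 0; 0 0 0.01 0 0 0 0; 0 0 0 0 0 0 0; 0 0 0 0 0 0 0"

```text
time_s: 24.55
eef_pos: [0.5228, 0.4153, 0.0134]
eef_rot: [0.0, 0.76, 0.65, -0.001]
wrist_force: [1.3, 0.2, -1.4]
opening: 0.471
```

```bash
python3 -c "
from h import *
go(.5211,.414,.0123)"
```

```text
t 24.55 pos [0.5228 0.4153 0.0134] rem [-0.008 -0.007  0.005] turn [-0.     0.001  0.001] len/0.2085 0.06 q6 0.65 op 0.471 F [ 1.3  0.2 -1.4]
```

Emit:
arm_command:
  motion: "0 0 0.005 0 0 0 0; 0 0 0.003 0 0 0 0; 0 0 0 0 0 0 0; 0 0 0 0 0 0 0.52; 0 0 0 0 0 0 0.6; 0 0 0 0 0 0 0.68; 0 0 0 0 0 0 0.75; 0 0 0 0 0 0 0.75; 0 0 0 0 0 0 0.75; 0 0 0 0 0 0 0.75"

```text
time_s: 25.38
eef_pos: [0.5243, 0.4162, 0.0139]
eef_rot: [0.001, 0.76, 0.65, 0.001]
wrist_force: [0.3, 0.1, -1.0]
opening: 0.754
```

```bash
python3 -c "
from h import *
go(.5211,.414,.0123)"
```

```text
t 25.38 pos [0.5243 0.4162 0.0139] rem [-0.013 -0.014  0.008] turn [ 0.002 -0.001  0.001] len/0.2085 0.1 q6 0.65 op 0.754 F [ 0.3  0.1 -1. ]
```

Emit:
arm_command:
  motion: "0 0 -0.04 0 0 0 0.75; 0 0 -0.08 0 0 0 0.75; 0 0 -0.12 0 0 0 0.75; 0 0 -0.15 0 0 0 0.8; 0 0 -0.15 0 0 0 0.9; 0 0 -0.1 0 0 0 1; 0 0 0 0 0 0 1"

```text
time_s: 25.97
eef_pos: [0.5222, 0.4151, 0.1475]
eef_rot: [-0.0, 0.76, 0.65, -0.001]
wrist_force: [1.2, -0.1, 1.6]
opening: 1.0
```

```bash
python3 -c "
from h import *
go(.3565,.272,.14)
im=camera('scene')['img'][:,:,::-1]
cv2.imwrite('pics/a8.png',cv2.resize(im[100:260,320:520],None,fx=3.7,fy=3.7,interpolation=3))"
```

```text
t 25.97 pos [0.5222 0.4151 0.1475] rem [-0.836 -0.707  0.041] turn [-0.002  0.002  0.001] len/0.2085 5.25 q6 0.65 op 1.0 F [ 1.2 -0.1  1.6]
```

View pics/a8.png

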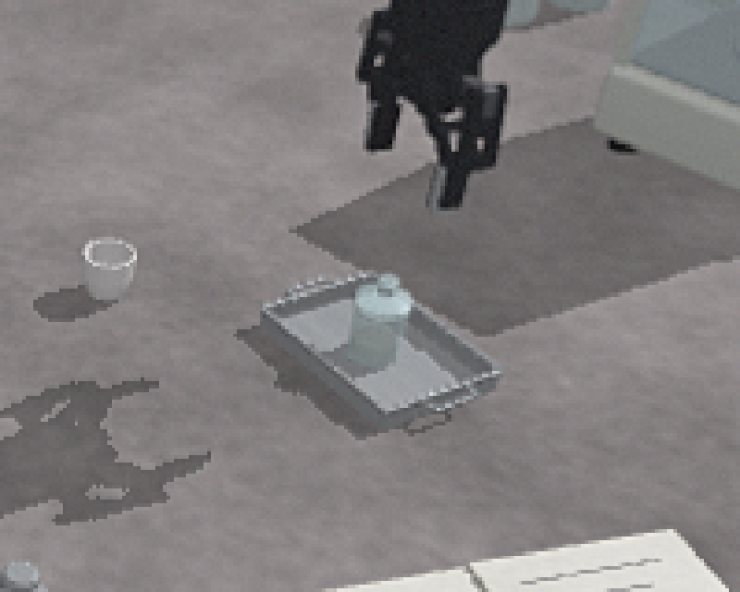

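The bottle stands in the tray. The far crucible is next, estimated at (0.357, 0.272).

Emit:
arm_command:
  motion: "-0.07 -0.06 0 0 0 0 1; -0.14 -0.118 0 0 0 0 1; -0.14 -0.118 0 0 0 0 1; -0.14 -0.118 0 0 0 0 1; -0.14 -0.118 0 0 0 0 1; -0.14 -0.118 0 0 0 0 1; -0.06 -0.05 0 0 0 0 1; 0 0 0 0 0 0 1; 0 0 0 0 0 0 1"

```text
time_s: 26.77
eef_pos: [0.3442, 0.2645, 0.1359]
eef_rot: [-0.002, 0.76, 0.65, -0.008]
wrist_force: [0.6, -0.0, -0.4]
opening: 0.999
```

```bash
python3 -c "
from h import *
go(.3575,.272,.08)"
```

```text
t 26.77 pos [0.3442 0.2645 0.1359] rem [0.05  0.063 0.278] turn [-0.013  0.009  0.001] len/0.2085 1.39 q6 0.54 op 0.999 F [ 0.6 -0.  -0.4]
```

Emit:
arm_command:
  motion: "0.05 0.063 0 -0.013 0.009 0 1; 0 0 0.07 0 0 0 1; 0 0 0.1 0 0 0 1; 0 0 0.08 0 0 0 1; 0 0 0 0 0 0 1; 0 0 0 0 0 0 1"

```text
time_s: 27.27
eef_pos: [0.3651, 0.2767, 0.0835]
eef_rot: [0.0, 0.76, 0.65, 0.003]
wrist_force: [0.7, 0.0, 0.1]
opening: 0.996
```

```bash
python3 -c "
from h import *
go(.3575,.272,.008)"
```

```text
t 27.27 pos [0.3651 0.2767 0.0835] rem [-0.031 -0.036  0.377] turn [ 0.004 -0.003  0.   ] len/0.2085 1.82 q6 0.54 op 0.996 F [0.7 0.  0.1]
```

Emit:
arm_command:
  motion: "-0.031 -0.036 0 0.004 -0.003 0 1; 0 0 0.05 0 0 0 1; 0 0 0.07 0 0 0 1; 0 0 0.07 0 0 0 1; 0 0 0.03 0 0 0 1; 0 0 0 0 0 0 1; 0 0 0 0 0 0 1"

```text
time_s: 27.85
eef_pos: [0.36, 0.2733, 0.0402]
eef_rot: [0.001, 0.76, 0.65, 0.003]
wrist_force: [0.1, 0.3, 0.2]
opening: 0.996
```

```bash
python3 -c "
from h import *
go(.3575,.272,.009)"
```

```text
t 27.85 pos [0.36   0.2733 0.0402] rem [-0.009 -0.012  0.156] turn [ 0.005 -0.004  0.001] len/0.2085 0.75 q6 0.54 op 0.996 F [0.1 0.3 0.2]
```

Emit:
arm_command:
  motion: "-0.009 -0.012 0.03 0.005 -0.004 0 1; 0 0 0.05 0 0 0 1; 0 0 0.05 0 0 0 1; 0 0 0.01 0 0 0 1; 0 0 0 0 0 0 1; 0 0 0 0 0 0 1"

```text
time_s: 28.35
eef_pos: [0.3585, 0.2724, 0.011]
eef_rot: [0.001, 0.76, 0.65, 0.001]
wrist_force: [-1.1, 0.3, 0.0]
opening: 0.999
```

```bash
python3 -c "
from h import *
go(.3575,.272,.009)"
```

```text
t 28.35 pos [0.3585 0.2724 0.011 ] rem [-0.003 -0.005  0.01 ] turn [ 0.002 -0.001  0.001] len/0.2085 0.06 q6 0.54 op 0.999 F [-1.1  0.3  0. ]
```

Emit:
arm_command:
  motion: "0 -0.005 0.01 0 0 0 0.8; 0 0 0 0 0 0 0.65; 0 0 0 0 0 0 0.55; 0 0 0 0 0 0 0.45; 0 0 0 0 0 0 0.3; 0 0 0 0 0 0 0.2; 0 0 0 0 0 0 0; 0 0 0 0 0 0 0; 0 0 0 0 0 0 0; 0 0 0 0 0 0 0"

```text
time_s: 29.18
eef_pos: [0.3581, 0.273, 0.01]
eef_rot: [0.001, 0.76, 0.65, 0.002]
wrist_force: [0.7, -0.2, -0.6]
opening: 0.495
```

Emit:
arm_command:
  motion: "0 0 -0.04 0 0 0 0; 0 0 -0.08 0 0 0 0; 0 0 -0.12 0 0 0 0; 0 0 -0.15 0 0 0 0; 0 0 -0.15 0 0 0 0; 0 0 -0.15 0 0 0 0; 0 0 -0.15 0 0 0 0; 0 0 -0.1 0 0 0 0; 0 0 0 0 0 0 0"

```text
time_s: 29.93
eef_pos: [0.3546, 0.2715, 0.2089]
eef_rot: [-0.0, 0.76, 0.65, -0.001]
wrist_force: [1.1, -0.1, 0.3]
opening: 0.494
```

```bash
python3 -c "
from h import *
go(.5137,-.4525,.2)
im=camera('scene')['img'][:,:,::-1]
cv2.imwrite('pics/a9.png',cv2.resize(im[60:260,270:520],None,fx=2.9,fy=2.9,interpolation=3))"
```

```text
t 29.93 pos [0.3546 0.2715 0.2089] rem [-3.452  1.349  0.047] turn [-0.001  0.001  0.001] len/0.2085 17.78 q6 0.54 op 0.494 F [ 1.1 -0.1  0.3]
```

View pics/a9.png

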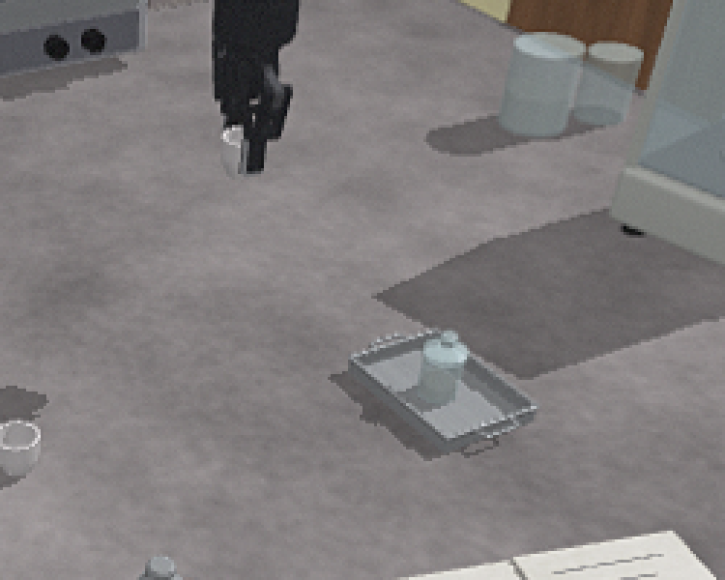

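Emit:
arm_command:
  motion: "-0.06 0.023 0 0 0 0 0; -0.12 0.047 0 0 0 0 0; -0.17 0.066 0 0 0 0 0; -0.18 0.07 0 0 0 0 0; -0.18 0.07 0 0 0 0 0; -0.18 0.07 0 0 0 0 0; -0.18 0.07 0 0 0 0 0; -0.18 0.07 0 0 0 0 0; -0.18 0.07 0 0 0 0 0; -0.18 0.07 0 0 0 0 0"

```text
time_s: 30.82
eef_pos: [0.421, -0.0728, 0.195]
eef_rot: [-0.007, 0.756, 0.655, -0.005]
wrist_force: [1.4, 0.3, -1.0]
opening: 0.496
```

```bash
python3 -c "
from h import *
go(.5137,-.4525,.2)"
```

```text
t 30.82 pos [ 0.421  -0.0728  0.195 ] rem [-1.814  0.727 -0.041] turn [-0.017 -0.001  0.014] len/0.2085 9.37 q6 -0.3 op 0.496 F [ 1.4  0.3 -1. ]
```

Emit:
arm_command:
  motion: "-0.18 0.07 -0.01 -0.017 -0.001 0.014 0; -0.18 0.07 -0.01 0 0 0 0; -0.18 0.07 -0.01 0 0 0 0; -0.18 0.07 -0.01 0 0 0 0; -0.18 0.07 0 0 0 0 0; -0.18 0.07 0 0 0 0 0; -0.18 0.07 0 0 0 0 0; -0.18 0.07 0 0 0 0 0; -0.12 0.047 0 0 0 0 0; -0.06 0.02 0 0 0 0 0"

```text
time_s: 31.65
eef_pos: [0.4846, -0.4295, 0.1798]
eef_rot: [-0.013, 0.763, 0.646, -0.001]
wrist_force: [0.3, 0.3, -0.1]
opening: 0.492
```

```bash
python3 -c "
from h import *
go(.5137,-.4525,.2)"
```

```text
t 31.65 pos [ 0.4846 -0.4295  0.1798] rem [-0.088  0.16  -0.106] turn [-0.021 -0.014 -0.009] len/0.2085 1.01 q6 -0.74 op 0.492 F [ 0.3  0.3 -0.1]
```

Emit:
arm_command:
  motion: "-0.088 0.155 0 -0.021 -0.014 -0.009 0; 0 0 0 0 0 0 0; 0 0 0 0 0 0 0"

```text
time_s: 31.9
eef_pos: [0.5093, -0.4549, 0.1691]
eef_rot: [-0.006, 0.762, 0.648, 0.0]
wrist_force: [-0.2, 0.7, -0.8]
opening: 0.494
```

```bash
python3 -c "
from h import *
go(.5137,-.4525,.072)"
```

```text
t 31.9 pos [ 0.5093 -0.4549  0.1691] rem [0.012 0.024 0.486] turn [-0.008 -0.007 -0.004] len/0.2085 2.33 q6 -0.74 op 0.494 F [-0.2  0.7 -0.8]
```

Emit:
arm_command:
  motion: "0.012 0.024 0.04 -0.008 -0.007 -0.004 0; 0 0 0.06 0 0 0 0; 0 0 0.08 0 0 0 0; 0 0 0.06 0 0 0 0; 0 0 0 0 0 0 0; 0 0 0 0 0 0 0"

```text
time_s: 32.4
eef_pos: [0.5104, -0.4476, 0.1113]
eef_rot: [-0.006, 0.76, 0.65, 0.0]
wrist_force: [-0.3, -0.9, -0.4]
opening: 0.495
```

```bash
python3 -c "
from h import *
go(.5137,-.4525,.072)
im=camera('scene')['img'][:,:,::-1]
cv2.imwrite('pics/a10.png',cv2.resize(im[150:310,40:240],None,fx=3.7,fy=3.7,interpolation=3))"
```

```text
t 32.4 pos [ 0.5104 -0.4476  0.1113] rem [-0.023  0.022  0.196] turn [-0.009 -0.008  0.   ] len/0.2085 0.95 q6 -0.74 op 0.495 F [-0.3 -0.9 -0.4]
```

View pics/a10.png

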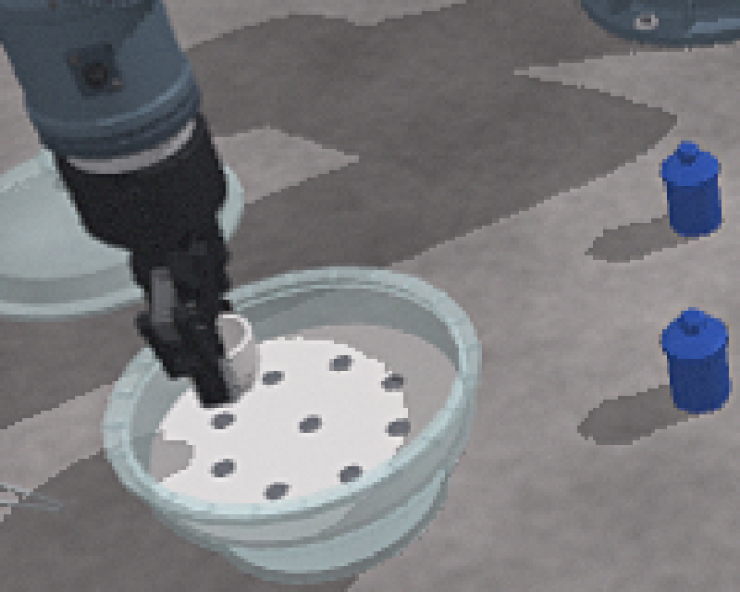

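Emit:
arm_command:
  motion: "-0.02 0.022 0.02 -0.009 -0.008 0 0; 0 0 0.05 0 0 0 0; 0 0 0.05 0 0 0 0; 0 0 0.03 0 0 0 0; 0 0 0 0 0 0 0; 0 0 0 0 0 0 0"

```text
time_s: 32.95
eef_pos: [0.5153, -0.4537, 0.0808]
eef_rot: [0.002, 0.76, 0.65, -0.0]
wrist_force: [-0.2, -0.4, 0.4]
opening: 0.493
```

```bash
python3 -c "
from h import *
go(.5137,-.4525,.072)"
```

```text
t 32.95 pos [ 0.5153 -0.4537  0.0808] rem [ 0.005 -0.009  0.044] turn [0.003 0.003 0.   ] len/0.2085 0.22 q6 -0.74 op 0.493 F [-0.2 -0.4  0.4]
```

Emit:
arm_command:
  motion: "0.005 -0.009 0.015 0.003 0.003 0 0; 0 0 0.015 0 0 0 0; 0 0 0.01 0 0 0 0; 0 0 0 0 0 0 0; 0 0 0 0 0 0 0"

```text
time_s: 33.37
eef_pos: [0.5137, -0.4526, 0.0724]
eef_rot: [0.0, 0.76, 0.65, 0.0]
wrist_force: [-0.3, -0.2, -0.6]
opening: 0.495
```

```bash
python3 -c "
from h import *
go(.5137,-.4525,.072)"
```

```text
t 33.37 pos [ 0.5137 -0.4526  0.0724] rem [ 0.001 -0.     0.002] turn [0.001 0.    0.   ] len/0.2085 0.01 q6 -0.74 op 0.495 F [-0.3 -0.2 -0.6]
```

Emit:
arm_command:
  motion: "0 0 0.005 0 0 0 0; 0 0 0.002 0 0 0 0; 0 0 0 0 0 0 0; 0 0 0 0 0 0 0.54; 0 0 0 0 0 0 0.6; 0 0 0 0 0 0 0.68; 0 0 0 0 0 0 0.75; 0 0 0 0 0 0 0.75; 0 0 0 0 0 0 0.75; 0 0 0 0 0 0 0.75"

```text
time_s: 34.2
eef_pos: [0.5145, -0.4535, 0.0727]
eef_rot: [0.002, 0.76, 0.65, -0.0]
wrist_force: [-1.1, 0.9, -0.1]
opening: 0.749
```

Emit:
arm_command:
  motion: "0 0 -0.04 0 0 0 0.75; 0 0 -0.08 0 0 0 0.75; 0 0 -0.12 0 0 0 0.75; 0 0 -0.15 0 0 0 0.75; 0 0 -0.15 0 0 0 0.75; 0 0 -0.1 0 0 0 0.75; 0 0 0 0 0 0 0.75"

```text
time_s: 34.78
eef_pos: [0.513, -0.4517, 0.2062]
eef_rot: [-0.001, 0.76, 0.65, 0.0]
wrist_force: [0.4, -0.8, 0.9]
opening: 0.742
```

```bash
python3 -c "
from h import *
go(.4515,-.0117,.15)
im=camera('scene')['img'][:,:,::-1]
cv2.imwrite('pics/a11.png',cv2.resize(im[150:310,40:240],None,fx=3.7,fy=3.7,interpolation=3))"
```

```text
t 34.78 pos [ 0.513  -0.4517  0.2062] rem [ 2.125 -0.647  0.285] turn [-0.001 -0.001  0.   ] len/0.2085 10.74 q6 -0.74 op 0.742 F [ 0.4 -0.8  0.9]
```

View pics/a11.png

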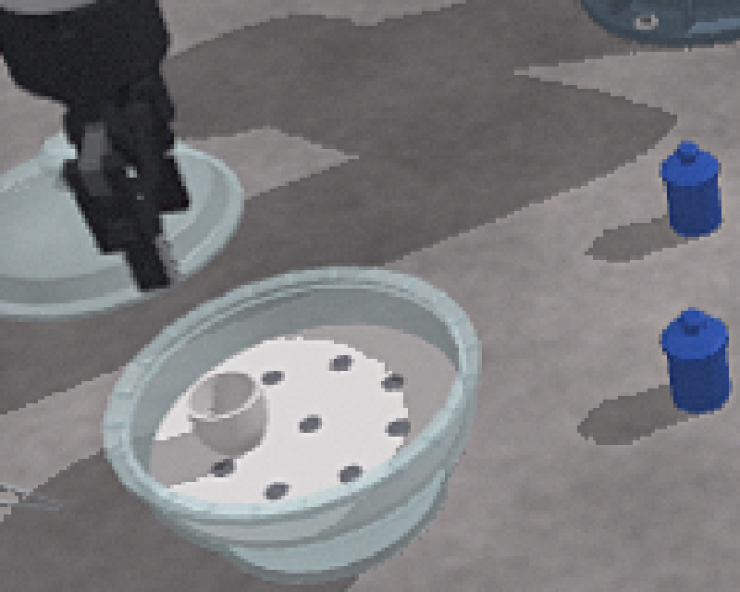

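The crucible stands upright on the plate. Now I fetch the second one.

Emit:
arm_command:
  motion: "0.09 -0.028 0 0 0 0 0.9; 0.19 -0.058 0 0 0 0 1; 0.19 -0.058 0 0 0 0 1; 0.19 -0.058 0 0 0 0 1; 0.19 -0.058 0 0 0 0 1; 0.19 -0.058 0 0 0 0 1; 0.19 -0.058 0 0 0 0 1; 0.19 -0.058 0 0 0 0 1; 0.19 -0.058 0 0 0 0 1; 0.19 -0.058 0 0 0 0 1"

```text
time_s: 35.67
eef_pos: [0.4515, -0.0702, 0.1918]
eef_rot: [-0.009, 0.764, 0.645, -0.003]
wrist_force: [0.5, 0.1, -0.6]
opening: 0.999
```

```bash
python3 -c "
from h import *
go(.4515,-.0117,.13)"
```

```text
t 35.67 pos [ 0.4515 -0.0702  0.1918] rem [ 0.286 -0.044  0.312] turn [-0.016 -0.007 -0.012] len/0.2085 2.04 q6 -0.25 op 0.999 F [ 0.5  0.1 -0.6]
```

Emit:
arm_command:
  motion: "0.15 -0.03 0.03 -0.016 -0.007 -0.012 1; 0.08 -0.01 0.07 0 0 0 1; 0 0 0.09 0 0 0 1; 0 0 0.06 0 0 0 1; 0 0 0 0 0 0 1; 0 0 0 0 0 0 1"

```text
time_s: 36.17
eef_pos: [0.4427, -0.0103, 0.134]
eef_rot: [-0.005, 0.757, 0.654, -0.002]
wrist_force: [-0.5, 0.5, 0.5]
opening: 1.001
```

```bash
python3 -c "
from h import *
go(.4515,-.0117,.08)"
```

```text
t 36.17 pos [ 0.4427 -0.0103  0.134 ] rem [-0.002  0.047  0.27 ] turn [-0.01  -0.004  0.011] len/0.2085 1.31 q6 -0.15 op 1.001 F [-0.5  0.5  0.5]
```

Emit:
arm_command:
  motion: "-0.002 0.045 0.02 -0.01 -0.004 0.011 1; 0 0 0.08 0 0 0 1; 0 0 0.1 0 0 0 1; 0 0 0.08 0 0 0 1; 0 0 0 0 0 0 1; 0 0 0 0 0 0 1"

```text
time_s: 36.67
eef_pos: [0.4574, -0.0157, 0.0782]
eef_rot: [0.004, 0.763, 0.646, 0.002]
wrist_force: [0.6, -0.1, 0.4]
opening: 1.002
```

```bash
python3 -c "
from h import *
go(.4515,-.0117,.009)"
```

```text
t 36.67 pos [ 0.4574 -0.0157  0.0782] rem [ 0.016 -0.035  0.346] turn [ 0.009  0.002 -0.008] len/0.2085 1.67 q6 -0.13 op 1.002 F [ 0.6 -0.1  0.4]
```

Emit:
arm_command:
  motion: "0.016 -0.035 0.02 0.009 0.002 -0.008 1; 0 0 0.05 0 0 0 1; 0 0 0.06 0 0 0 1; 0 0 0.05 0 0 0 1; 0 0 0.02 0 0 0 1; 0 0 0 0 0 0 1; 0 0 0 0 0 0 1"

```text
time_s: 37.25
eef_pos: [0.4544, -0.0127, 0.039]
eef_rot: [0.003, 0.761, 0.649, 0.002]
wrist_force: [0.1, -0.5, -0.2]
opening: 1.002
```

```bash
python3 -c "
from h import *
go(.4515,-.0117,.009)"
```

```text
t 37.25 pos [ 0.4544 -0.0127  0.039 ] rem [ 0.003 -0.016  0.15 ] turn [ 0.007  0.001 -0.001] len/0.2085 0.72 q6 -0.13 op 1.002 F [ 0.1 -0.5 -0.2]
```

Emit:
arm_command:
  motion: "0.003 -0.016 0.03 0.007 0.001 0 1; 0 0 0.05 0 0 0 1; 0 0 0.04 0 0 0 1; 0 0 0.015 0 0 0 1; 0 0 0 0 0 0 1; 0 0 0 0 0 0 1"

```text
time_s: 37.75
eef_pos: [0.4518, -0.0116, 0.0099]
eef_rot: [0.0, 0.761, 0.649, 0.0]
wrist_force: [-0.2, 0.1, -0.1]
opening: 1.0
```

```bash
python3 -c "
from h import *
go(.4515,-.0117,.009)"
```

```text
t 37.75 pos [ 0.4518 -0.0116  0.0099] rem [-0.001 -0.001  0.004] turn [ 0.001  0.    -0.001] len/0.2085 0.02 q6 -0.13 op 1.0 F [-0.2  0.1 -0.1]
```

Emit:
arm_command:
  motion: "0 0 0.003 0 0 0 0.8; 0 0 0 0 0 0 0.65; 0 0 0 0 0 0 0.55; 0 0 0 0 0 0 0.45; 0 0 0 0 0 0 0.3; 0 0 0 0 0 0 0.2; 0 0 0 0 0 0 0; 0 0 0 0 0 0 0; 0 0 0 0 0 0 0; 0 0 0 0 0 0 0"

```text
time_s: 38.58
eef_pos: [0.4526, -0.0119, 0.0104]
eef_rot: [0.001, 0.761, 0.649, 0.001]
wrist_force: [-0.1, -1.4, -0.3]
opening: 0.496
```

Emit:
arm_command:
  motion: "0 0 -0.04 0 0 0 0; 0 0 -0.08 0 0 0 0; 0 0 -0.12 0 0 0 0; 0 0 -0.15 0 0 0 0; 0 0 -0.15 0 0 0 0; 0 0 -0.15 0 0 0 0; 0 0 -0.15 0 0 0 0; 0 0 -0.1 0 0 0 0; 0 0 0 0 0 0 0"

```text
time_s: 39.33
eef_pos: [0.4492, -0.0109, 0.2093]
eef_rot: [-0.001, 0.761, 0.649, -0.001]
wrist_force: [1.3, 0.2, -0.1]
opening: 0.497
```

```bash
python3 -c "
from h import *
go(.5137,-.3705,.2)
im=camera('scene')['img'][:,:,::-1]
cv2.imwrite('pics/a12.png',cv2.resize(im[80:280,170:420],None,fx=2.9,fy=2.9,interpolation=3))"
```

```text
t 39.33 pos [ 0.4492 -0.0109  0.2093] rem [-1.725  0.601  0.044] turn [-0.003 -0.    -0.001] len/0.2085 8.76 q6 -0.13 op 0.497 F [ 1.3  0.2 -0.1]
```

View pics/a12.png

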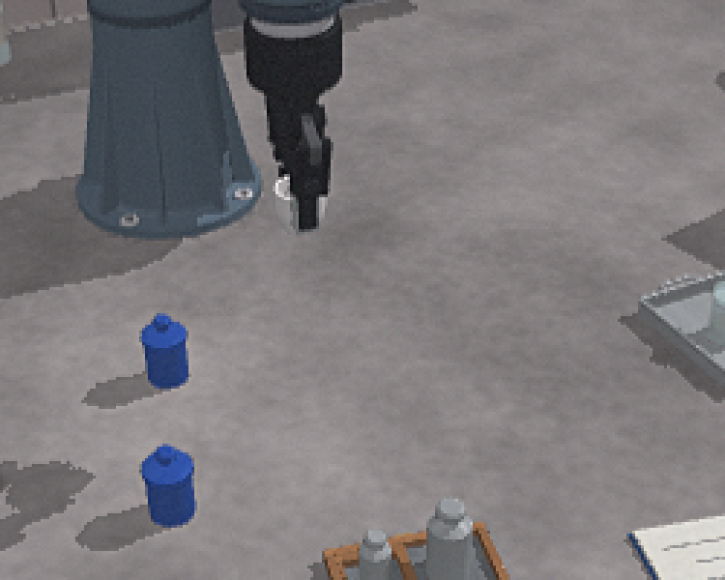

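The crucible is held upright. I carry it to the other half of the plate.

Emit:
arm_command:
  motion: "-0.06 0.02 0 -0.003 0 0 0; -0.12 0.04 0 0 0 0 0; -0.18 0.063 -0.01 0 0 0 0; -0.19 0.066 -0.01 0 0 0 0; -0.19 0.066 -0.01 0 0 0 0; -0.19 0.066 0 0 0 0 0; -0.19 0.066 0 0 0 0 0; -0.19 0.066 0 0 0 0 0; -0.18 0.06 0 0 0 0 0; -0.12 0.04 0 0 0 0 0"

```text
time_s: 40.22
eef_pos: [0.5022, -0.35, 0.1965]
eef_rot: [-0.011, 0.757, 0.653, -0.001]
wrist_force: [1.7, -0.2, -0.5]
opening: 0.498
```

```bash
python3 -c "
from h import *
go(.5137,-.3705,.18)"
```

```text
t 40.22 pos [ 0.5022 -0.35    0.1965] rem [-0.094  0.073  0.08 ] turn [-0.018 -0.012  0.009] len/0.2085 0.69 q6 -0.65 op 0.498 F [ 1.7 -0.2 -0.5]
```

Emit:
arm_command:
  motion: "-0.07 0.05 0 -0.018 -0.012 0.009 0; 0 0 0 0 0 0 0; 0 0 0 0 0 0 0"

```text
time_s: 40.47
eef_pos: [0.508, -0.3698, 0.1897]
eef_rot: [-0.003, 0.763, 0.646, -0.0]
wrist_force: [0.4, -0.6, -0.5]
opening: 0.498
```

```bash
python3 -c "
from h import *
go(.5137,-.3705,.072)"
```

```text
t 40.47 pos [ 0.508  -0.3698  0.1897] rem [-0.001  0.031  0.588] turn [-0.004 -0.003 -0.007] len/0.2085 2.83 q6 -0.65 op 0.498 F [ 0.4 -0.6 -0.5]
```

Emit:
arm_command:
  motion: "0 0.03 0.05 -0.004 -0.003 -0.007 0; 0 0 0.09 0 0 0 0; 0 0 0.1 0 0 0 0; 0 0 0.07 0 0 0 0; 0 0 0 0 0 0 0; 0 0 0 0 0 0 0"

```text
time_s: 40.97
eef_pos: [0.5157, -0.3594, 0.1218]
eef_rot: [-0.002, 0.757, 0.653, 0.001]
wrist_force: [0.5, -0.5, 0.3]
opening: 0.497
```

```bash
python3 -c "
from h import *
go(.5137,-.3705,.072)"
```

```text
t 40.97 pos [ 0.5157 -0.3594  0.1218] rem [-0.057 -0.001  0.249] turn [-0.001 -0.004  0.009] len/0.2085 1.22 q6 -0.65 op 0.497 F [ 0.5 -0.5  0.3]
```

Emit:
arm_command:
  motion: "-0.055 0 0.03 -0.001 -0.004 0.009 0; 0 0 0.05 0 0 0 0; 0 0 0.05 0 0 0 0; 0 0 0.04 0 0 0 0; 0 0 0 0 0 0 0; 0 0 0 0 0 0 0"

```text
time_s: 41.47
eef_pos: [0.5158, -0.37, 0.0869]
eef_rot: [0.002, 0.76, 0.65, -0.0]
wrist_force: [-0.0, -0.6, 0.8]
opening: 0.494
```

```bash
python3 -c "
from h import *
go(.5137,-.3705,.072)
im=camera('scene')['img'][:,:,::-1]
cv2.imwrite('pics/a13.png',cv2.resize(im[150:310,40:240],None,fx=3.7,fy=3.7,interpolation=3))"
```

```text
t 41.47 pos [ 0.5158 -0.37    0.0869] rem [-0.004 -0.01   0.075] turn [0.003 0.003 0.002] len/0.2085 0.36 q6 -0.65 op 0.494 F [-0.  -0.6  0.8]
```

View pics/a13.png

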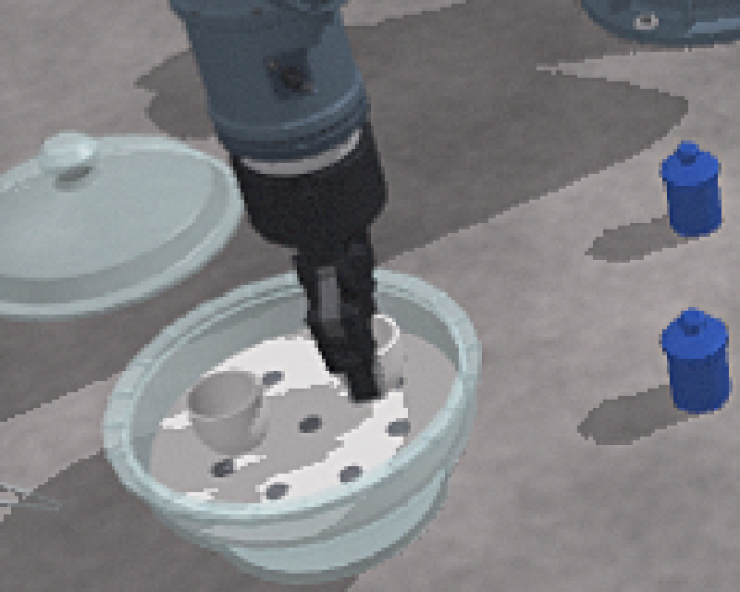

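The held crucible is clear of the first one, so I go down.

Emit:
arm_command:
  motion: "-0.004 -0.01 0.025 0.003 0.003 0.002 0; 0 0 0.025 0 0 0 0; 0 0 0.015 0 0 0 0; 0 0 0.005 0 0 0 0; 0 0 0 0 0 0 0; 0 0 0 0 0 0 0"

```text
time_s: 42.02
eef_pos: [0.5137, -0.3712, 0.0725]
eef_rot: [0.0, 0.761, 0.649, 0.0]
wrist_force: [0.7, 1.1, 0.5]
opening: 0.5
```

```bash
python3 -c "
from h import *
go(.5137,-.3705,.072)"
```

```text
t 42.02 pos [ 0.5137 -0.3712  0.0725] rem [ 0.004 -0.001  0.002] turn [ 0.001  0.    -0.   ] len/0.2085 0.02 q6 -0.66 op 0.5 F [0.7 1.1 0.5]
```

Emit:
arm_command:
  motion: "0 0 0.005 0 0 0 0; 0 0 0.002 0 0 0 0; 0 0 0 0 0 0 0; 0 0 0 0 0 0 0.54; 0 0 0 0 0 0 0.6; 0 0 0 0 0 0 0.68; 0 0 0 0 0 0 0.75; 0 0 0 0 0 0 0.75; 0 0 0 0 0 0 0.75; 0 0 0 0 0 0 0.75"

```text
time_s: 42.85
eef_pos: [0.5147, -0.3719, 0.0725]
eef_rot: [0.002, 0.76, 0.649, 0.0]
wrist_force: [-0.3, 0.7, 0.5]
opening: 0.749
```

Emit:
arm_command:
  motion: "0 0 -0.04 0 0 0 0.75; 0 0 -0.08 0 0 0 0.75; 0 0 -0.12 0 0 0 0.75; 0 0 -0.15 0 0 0 0.75; 0 0 -0.15 0 0 0 0.75; 0 0 -0.15 0 0 0 0.75; 0 0 -0.15 0 0 0 0.75; 0 0 -0.05 0 0 0 0.75; 0 0 0 0 0 0 0.75; 0 0 0 0 0 0 0.75"

```text
time_s: 43.68
eef_pos: [0.5131, -0.3703, 0.2608]
eef_rot: [0.0, 0.76, 0.649, 0.0]
wrist_force: [0.1, 0.4, -0.1]
opening: 0.747
```

Emit:
arm_command:
  motion: "0.05 -0.1 0 0 0 0 0.75; 0.1 -0.15 0 0 0 0 0.75; 0.1 -0.15 0 0 0 0 0.75; 0.1 -0.15 0 0 0 0 0.75; 0.1 -0.15 0 0 0 0 0.75; 0.05 -0.08 0 0 0 0 0.75; 0 0 0 0 0 0 0.75; 0 0 0 0 0 0 0.75"

```text
time_s: 44.35
eef_pos: [0.3639, -0.2368, 0.2439]
eef_rot: [-0.011, 0.761, 0.649, -0.0]
wrist_force: [-0.5, -0.3, 0.7]
opening: 0.749
```

```bash
python3 -c "
from h import *
go(.5137,-.3705,.072)
im=camera('scene')['img'][:,:,::-1]
cv2.imwrite('pics/f1.png',cv2.resize(im[150:350,60:470],None,fx=1.95,fy=1.95,interpolation=3))
im=camera('top')['img'][:,:,::-1]
cv2.imwrite('pics/f2.png',cv2.resize(im[60:340,100:480],None,fx=2,fy=2,interpolation=3))"
```

```text
t 44.35 pos [ 0.3639 -0.2368  0.2439] rem [-0.555  0.859  0.837] turn [-0.016 -0.014 -0.001] len/0.2085 6.34 q6 -0.69 op 0.749 F [-0.5 -0.3  0.7]
```

View pics/f1.png

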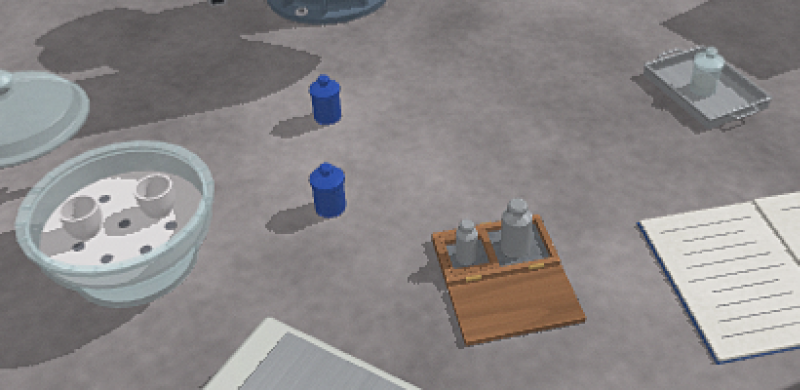

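View pics/f2.png

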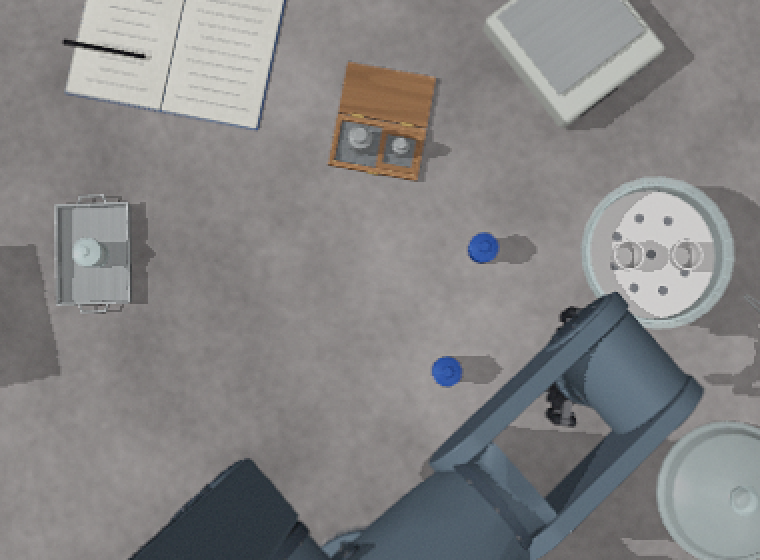

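Everything stands in its place. Before handing in, I'll check the positions numerically.

```bash
python3 -c "
from h import *
f=lambda p,z:ray('top',(p[0]/2+99.75,p[1]/2+59.75),z)[:2]
for n,p,z,c in [('L',(359.5,136),.078,(.6895,.0114)),('S',(401,145.5),.062,(.6797,-.0508)),('B',(88,251),.056,(.5211,.4137)),('ca',(628,255),.102,(.5137,-.4125)),('cb',(687,255),.102,(.5137,-.4125))]:
    q=f(p,z); print(n,q.round(4),(q-c).round(4))"
```

```text
L [0.6875 0.0102] [-0.002  -0.0012]
S [ 0.6764 -0.0504] [-0.0033  0.0004]
B [0.5226 0.4121] [ 0.0015 -0.0016]
ca [ 0.5114 -0.3696] [-0.0023  0.0429]
cb [ 0.5112 -0.4531] [-0.0025 -0.0406]
```

```bash
python3 -c "
from bench import *
print(hand_in())"
```

```text
the job is handed in; nothing more can be done
None
```

All five things are in their places, and I handed the job in at about 44 s of the 136 s allowed. The hand-in gives no verdict, so what follows is from my own checks.

- **Weights:** both stand upright in their bays. The large one is about 2 mm and the small one about 3 mm from the bay centre, against limits of 22 mm and 18 mm.
- **Bottle:** it stands upright in the tray, about 2 mm from the centre. Neither blue look-alike was moved.
- **Crucibles:** both stand upright on the desiccator plate, about 41 mm and 43 mm from its centre, against a limit of 76 mm.
- **Release:** the gripper is open and well clear of everything. I saw no drops or tips, and the wrist force stayed within about 5 N in every reading.

The distances come from pixel positions in the last top-camera picture, and the last scene-camera picture agrees by eye. I judged heights and upright stance only by eye and from the gripper height at release. No check failed. The only disagreement was at the start, when the two cameras differed by up to about 6 mm on where things stood, well within what the gripper could take up.

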